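Lever open a tape case and draw the roll off its post

ROBOT

A 6-joint arm with a two-finger parallel gripper is mounted at the origin on the work surface. World frame = base frame: x ahead of the robot, y to its left, z up, the work surface at z = 0. Lengths are in m, angles in rad, forces in N, time in s.
With the tool pointing down it reaches from about 0.425 to 0.95 m from the base axis. Payload 3.5 kg.
Tool frame: the origin (TCP) lies on the mounting face of the last link; the fingertips stand 173 mm ahead of it and the grasp point (between the pads) lies 155 mm ahead of it; z points along the fingers, x is the direction in which the jaws open and shut, and the axes are right-handed (so a half turn about z gives the same grasp; the last joint's range is limited). The gripper opens to 85 mm and grips with 20 to 120 N. Pads are 22 mm wide; open, the fingers measure 114 mm over their backs; the gripper's body (76 mm by 85 mm) begins 54 mm behind the grasp point. The pads swing forward as they close: fully open they stand 13 mm farther back than shut.
Start: joints at [-1.378, 0.286, 1.577, -0, 1.279, -0.15], TCP at [0.227, -0.636, 0.405] pointing down, gripper open.
Joint ranges: [-2.77, 2.77], [-0.9, 2.22], [0.21, 2.48], [-1.53, 4.67], [0.24, 2.81], [-2.84, 2.84]. Speed limits (rad/s): [2.79, 2.79, 3.14, 3.14, 3.14, 3.14].

INTERFACE

Orientations are given as a unit quaternion [x, y, z, w].
In Python, from plant import get_state, read_camera, sign_off gives the robot as it stands.
- The arm moves only by the shell command python3 -m jog 'ROWS' [FORCE]. ROWS is JSON, a list of rows, each an object of numbers: "grip": the closure, from 0 (fully open) to 1 (shut); "x", "y", "z": the shift along the tool's x, y, z in mm; "rx", "ry", "rz": the turn, a rotation vector about the tool's x, y, z in degrees. A call has 1 to 8 rows; each row shifts and turns the commanded pose from where the row before left it, along the tool's axes as they then stand; what a row does not reach is not made up. A row lasts 1/12 s, in which the tool goes at most 41.7 mm and 7.16 degrees, less where a joint would pass 70% of its speed; a pose out of reach is approached as far as the arm can. A call with a gripper value outside its range is refused whole. The fingers move at their own pace and stop on an object; FORCE is the grip in N (left out, the last holds). Time passes only in rows, so rows that do not move let the fingers close. It gives the time, the measured TCP pose, the force and the opening at its end, in the units of the state.
- get_state(): the state, without advancing time (a new reading comes with each control period).
- read_camera(name): name is "side" or "top" or "wrist"; returns a dict with "frame" (400x640x3 uint8, red, green, blue), "intrinsics" (3x3 intrinsics, pixels), "R" (3x3) and "t" (3): a world point X has camera coordinates R X + t. Camera axes: x right, y down, z forward; pixel columns grow to the right and rows downward; lengths in m; the calibration is good to about 2 mm. The wrist camera is an equidistant fisheye: a pixel r from the principal point sees the ray r / f radians off the axis. A picture is of the moment at which its call begins. There is no depth.
- sign_off(): hands the job in, once; it reports no verdict.
The state is a dict: "time": time; "qpos": joint angles; "dq": joint speeds; "joint_efforts": joint torques, N m; "eef_pos": TCP position; "tcp_rot": TCP orientation; "contact_force": force on the tool from outside, world axes, zero at the start; "wrist_torque": the same for the moment, N m; "opening": opening from 0.0 (shut) to 1.0 (fully open).
Only numpy, scipy, OpenCV 4.12 (cv2) and the standard library are available. Lean on these libraries where they do the work, as an engineer would, in place of code of your own. Each camera call takes 0.05 s, during which the arm holds its last target.

TASK

The blue tape case's inset grey lid has no handle: pick up the red-handled opening blade, slip its tip down into the notch in the yellow strip along the front edge of the lid, lever the lid up with the blade (not with the fingers) and swing it right open until it leans back past upright. Lay the blade flat on its black rubber mat again, lift the orange tape roll up off the post inside and set it down gently, lying flat on its end face, in the green tray. Leave the other things on the bench where they are.

Things in the scene. Friction and masses are not known exactly. Their poses are not given: they have to be found in the camera images.
- case: Blue tape case, fixed, 180 (x) x 150 (y) x 64 mm tall, lid shut. Origin: centre of its underside; -x is the front, hinge along the +x edge. Floor 6 mm, walls 5 to 6 mm; the front wall is 8 mm thick (x -90 to -82 mm), its top at z = 61. A post 20 mm across with a tapered top stands at x = y = 0, from z = 6 to 50 mm; between it and the notch the roll's side is at x = -28.
- lid (a joint): Angle of the inset grey lid, rad: 0 shut, 1.95 at its stop. 150 mm wide, 5 mm thick (shut: underside z = 59, top z = 64 mm in the case frame), 0.2 kg. The stiff hinge (0.3 N m friction) holds it at any angle; raising its front edge takes about 3 N. Once the blade's tip is under it, lowering the handle over the front wall raises it.
- lid_front (a point): Point on the lid, 159 mm from the hinge, at its underside, mid-width; shut, at (-69, 0, 59) mm in the case frame. The lid's 12 mm front border (x -81 to -69) is closed by a yellow strip except at one pry notch, 28 mm wide in y, whose middle lies up to 14 mm either side of y = 0: look or feel for it. The blade enters only tilted tip-down about 40 degrees, over the front wall.
- case_hinge (a point): Hinge line's middle, fixed on the case at (90, 0, 59) mm in the case frame; the lid turns about its y axis.
- blade: Opening blade, loose, 90 g, lying flat. Red handle 90 (x) x 20 (y) x 26 mm (z); a grey steel blade 14 mm wide (y) and 2 mm thick (z) runs out of its +x end at mid-height (z = 13 mm), its tip at x = 109 mm; a ferrule 12 mm high reaches to x = 55 mm, so 54 mm of thin blade is free. Origin: centre of the handle's underside, near the centre of mass; x towards the tip.
- blade_tip (a point): Middle of the blade's tip, 109 mm ahead of the handle's centre and 13 mm above its underside; axes as the blade's.
- rest_mat: Black rubber mat 180 (x) x 110 (y) x 4 mm, fixed; origin at the centre of its underside. The blade lies on it at the start and belongs on it at the end.
- roll: Orange wound tape roll, rigid, 56 mm outside diameter, 26 mm bore, 38 mm high, about 140 g, standing flat on the case's floor round the post (it surrounds it with 3 mm play). Origin: centre of its underside; z is its axis.
- tray: Green issue tray, fixed, 140 x 140 x 26 mm outside, walls 4 mm, floor 4 mm thick; origin at the centre of its underside.
- spare_roll: Bystander: grey tape roll of the same size, upright on the bench, centre of its underside. Leave it.
- spray_can: Bystander: yellow can, 56 mm across, 170 mm tall, centre of its underside. Leave it.
- carton: Bystander: cardboard carton 90 x 130 x 70 mm, centre of its underside. Leave it.
- screwdriver: Bystander: screwdriver lying along its x. Leave it.
- coupling: Bystander: white plastic pipe coupling, 51 mm across, 50 mm tall, upright. Leave it.
- helmet: Bystander: white safety helmet, about 250 mm across, 140 mm tall, centre of its underside. Leave it.
- glue_bottle: Bystander: blue bottle, 60 mm across, 150 mm tall, centre of its underside. Leave it.
Mind the look-alikes: they are no part of the job. Several things have the shape of the blade; the one meant has the colours described above.

How it is judged:
On the way, in this order (a step that is already met when the one before it is completed fails the run):
1. the lid is levered up off its seat by the blade (value of joint lid above 0.06 rad and contact force between blade and lid above 0.3 N), for 0.1 s.
2. the lid stands open, leaning back past upright (value of joint lid above 1.58 rad), for 0.2 s.
3. the roll is lifted clear of the post, the lid still open (z of roll in the frame of case above 0.052 m and value of joint lid above 1.58 rad), for 0.1 s.
At the end, for the whole second after the job is handed in: Lid open over 1.58 rad; orange roll flat on an end face on the tray floor (0.1 rad, 5 mm), centre within 45 mm of the tray's in x and y, at rest; blade flat (0.15 rad, 5 mm), its handle's centre on the mat, at rest; no bystander moved over 30 mm (value of joint lid above 1.58 rad and x of roll in the frame of tray between -0.045 and 0.045 m and y of roll in the frame of tray between -0.045 and 0.045 m and ((z of roll in the frame of tray between 0.001 and 0.009 m and angle between roll's own z axis and vertical below 0.1 rad) or (z of roll in the frame of tray between 0.039 and 0.047 m and angle between roll's own z axis and vertical above 3.04 rad)) and linear speed of each of roll, blade below 0.02 m/s and x of blade in the frame of rest_mat between -0.08 and 0.08 m and y of blade in the frame of rest_mat between -0.055 and 0.055 m and z of blade in the frame of rest_mat between 0 and 0.009 m and angle between blade's own z axis and vertical below 0.15 rad); the robot touches nothing.
It fails at once if the fingers or the arm press on the lid before the blade has raised it (value of joint lid below 0.06 rad and contact force between any of the fingers, the arm and lid above 1.5 N).
It fails at once if the roll is dropped or thrown (moving fast while not held) (linear speed of roll above 0.8 m/s and contact force between the fingers and roll below 0.1 N).
It fails at once if a bystander is disturbed (distance of any of spare_roll, spray_can, carton, screwdriver, coupling, helmet, glue_bottle from where it was at the start of the episode above 0.03 m).
It also fails if it takes over 72 s, if anything falls off the work surface, if the arm or the gripper's body presses on something with over 40 N, if the wrist force passes 120 N, or if a joint passes its speed limit or range.

## Working session

There is one attempt and no reset: what is moved stays moved. The work goes in short steps, Python scripts to look and compute and a shell command to move; the robot and the scene stay as the last step left them, time stands still between calls to the robot, and variables do not carry over. Pictures are saved under pics/ and viewed, and the job is handed in when it is done.

```bash
ls; mkdir -p pics
python3 - <<'E'
from plant import get_state, read_camera
import cv2
print(get_state())
for n in ("side","top","wrist"):
    c=read_camera(n); cv2.imwrite(f"pics/{n}0.png",cv2.cvtColor(c["frame"],cv2.COLOR_RGB2BGR)); print(n,c["intrinsics"],c["R"],c["t"])
E
```

```text
pics
{'time': 0.0, 'qpos': array([-1.37797446e+00,  2.87184540e-01,  1.57819344e+00, -2.14167291e-05,
        1.27856548e+00, -1.50012483e-01]), 'dq': array([ 4.23483089e-04, -1.96194843e-04, -1.26204506e-03,  5.78561143e-05,
        2.78353449e-04,  2.46363624e-03]), 'joint_efforts': array([ 6.58942936e-04, -4.05981016e+01, -2.92623550e+01, -7.29238195e-05,
        5.66245973e-03,  5.13968942e-06]), 'eef_pos': array([ 0.22687599, -0.63546124,  0.4033252 ]), 'tcp_rot': array([ 8.17362169e-01, -5.76122993e-01, -8.55828087e-04, -8.05756893e-04]), 'contact_force': array([-0.02002051,  0.38437231, -0.29902998]), 'wrist_torque': array([ 0.0112914 , -0.00269587,  0.01039172]), 'opening': 1.000869656103486}
side [[385.90444415   0.         319.89055689]
 [  0.         385.90444415 196.50511145]
 [  0.           0.           1.        ]] [[-0.99308685 -0.11630781  0.01584331]
 [-0.07468718  0.5219681  -0.84968884]
 [ 0.09055574 -0.8449981  -0.52704636]] [0.51114199 0.09931952 1.31769924]
top [[516.3547096    0.         304.78841013]
 [  0.         516.3547096  199.22608108]
 [  0.           0.           1.        ]] [[ 0.00609647 -0.99997886  0.00226115]
 [-0.99387625 -0.00630872 -0.11031861]
 [ 0.11033054 -0.00157475 -0.9938937 ]] [-0.00187653  0.50742032  1.59156311]
wrist [[309.70691629   0.         317.75746043]
 [  0.         309.70691629 199.28713117]
 [  0.           0.           1.        ]] [[ 0.33609518 -0.94182584 -0.00203076]
 [-0.9051151  -0.32358942  0.27578352]
 [-0.26039718 -0.09085144 -0.96121763]] [-0.67363408 -0.03498361  0.37871482]
```

View pics/side0.png

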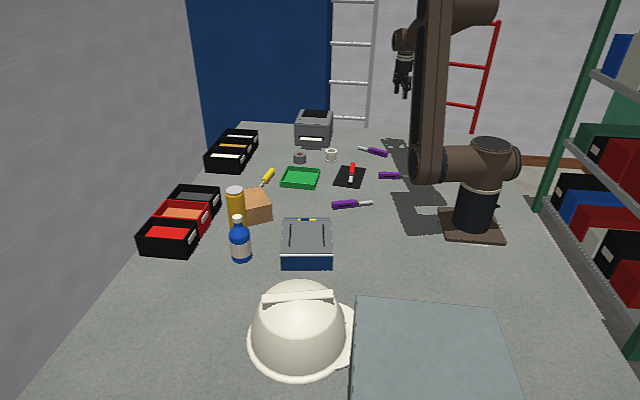

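View pics/top0.png

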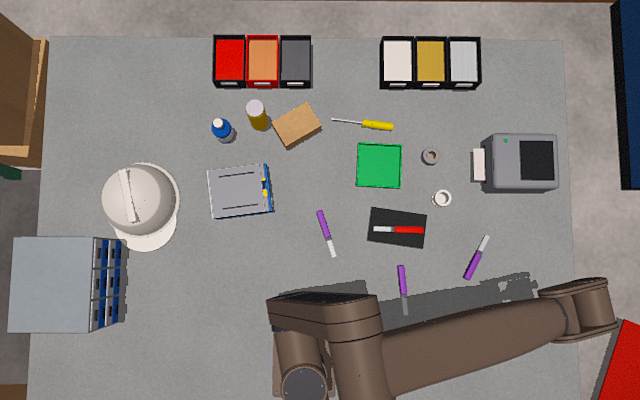

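View pics/wrist0.png

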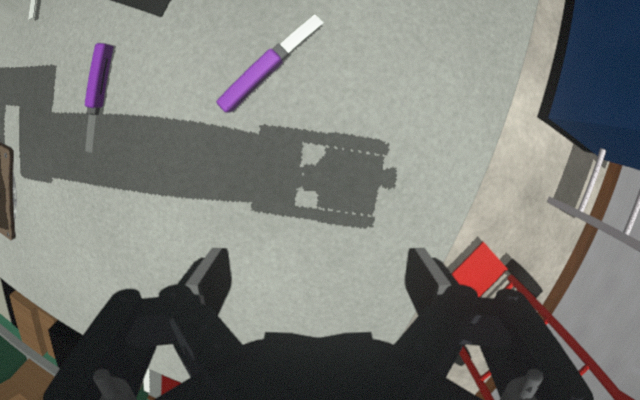

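The top view shows the case at about (240,190) with its yellow strip at the right (facing -y). The red blade on its mat is at (398,229) with its tip to the left. The tray is at (379,165), and the helmet is behind the hinge at (140,200).

```bash
cat > h.py <<'E'
import numpy as np, cv2
from plant import get_state, read_camera
from scipy.spatial.transform import Rotation as Ro
def cam(n,save=None,crop=None,s=1):
    c=read_camera(n); f=c["frame"]
    if save:
        g=f if crop is None else f[crop[1]:crop[3],crop[0]:crop[2]]
        cv2.imwrite(f"pics/{save}.png",cv2.cvtColor(cv2.resize(g,None,fx=s,fy=s,interpolation=cv2.INTER_CUBIC),cv2.COLOR_RGB2BGR))
    return c
def ray(c,u,v,fish=False):
    K=c["intrinsics"]; d=np.array([(u-K[0,2])/K[0,0],(v-K[1,2])/K[1,1],1.])
    if fish:
        r=np.hypot(d[0],d[1]); d=np.array([d[0]/r*np.sin(r),d[1]/r*np.sin(r),np.cos(r)]) if r>1e-9 else np.array([0,0,1.])
    R=np.array(c["R"]);t=np.array(c["t"])
    return -R.T@t, R.T@d
def onz(c,u,v,z,fish=False):
    o,d=ray(c,u,v,fish); return o+d*(z-o[2])/d[2]
def proj(c,X,fish=False):
    K=c["intrinsics"];p=np.array(c["R"])@np.array(X)+c["t"]
    if fish:
        th=np.arctan2(np.hypot(p[0],p[1]),p[2]);h=np.hypot(p[0],p[1]);q=p[:2]/h*th
    else: q=p[:2]/p[2]
    return q[0]*K[0,0]+K[0,2],q[1]*K[1,1]+K[1,2]
def mask(c,hl,hh,sl=80,vl=40,roi=None):
    h=cv2.cvtColor(c["frame"],cv2.COLOR_RGB2HSV)
    m=((h[...,0]>=hl)&(h[...,0]<=hh)&(h[...,1]>=sl)&(h[...,2]>=vl)).astype(np.uint8)
    if roi is not None:
        k=np.zeros_like(m);k[roi[1]:roi[3],roi[0]:roi[2]]=1;m*=k
    return m
def big(m):
    cs,_=cv2.findContours(m,cv2.RETR_EXTERNAL,cv2.CHAIN_APPROX_NONE); return sorted(cs,key=cv2.contourArea)[::-1]
def tcp():
    s=get_state(); return s["eef_pos"],Ro.from_quat(s["tcp_rot"]),s
E
python3 - <<'E'
from h import *
c=cam("top","case1",(190,140,300,240),7)
cam("top","mat1",(340,120,470,260),5)
for nm,m,z in (("redhandle",mask(c,0,6,140,60,(360,200,440,260))|mask(c,174,180,140,60,(360,200,440,260)),.03),("green",mask(c,50,75,120,40,(340,130,420,200)),.026),("yellow",mask(c,18,34,100,80,(250,160,280,220)),.064),("caseblue",mask(c,95,125,120,30,(190,150,290,230)),.061)):
    k=big(m)
    for q in k[:3]:
        if cv2.contourArea(q)<2: continue
        r=cv2.minAreaRect(q); b=cv2.boxPoints(r); print(nm,cv2.contourArea(q),r,"\n",np.array([onz(c,*p,z)[:2] for p in b]).round(4), onz(c,*r[0],z).round(4))
# mat corners (black)
g=cv2.cvtColor(c["frame"],cv2.COLOR_RGB2GRAY); m=(g<60).astype(np.uint8); m[:200]=0;m[255:]=0;m[:,:355]=0;m[:,440:]=0
q=big(m)[0]; q=cv2.convexHull(q); r=cv2.minAreaRect(q);print("mat",r,np.array([onz(c,*p,.004)[:2] for p in cv2.boxPoints(r)]).round(4),onz(c,*r[0],.004))
E
```

```text
redhandle 170.0 ((408.5, 229.5), (7.0, 29.0), 90.0) 
 [[ 0.425  -0.2772]
 [ 0.4256 -0.3676]
 [ 0.4038 -0.3672]
 [ 0.4032 -0.2769]] [ 0.4144 -0.3223  0.03  ]
green 1830.0 ((378.97998046875, 164.86000061035156), (44.3205451965332, 43.6549072265625), 3.1798300743103027) 
 [[ 0.5524 -0.1587]
 [ 0.6924 -0.1671]
 [ 0.6854 -0.3078]
 [ 0.5455 -0.2981]] [ 0.6186 -0.2329  0.026 ]
yellow 17.0 ((264.5, 192.0), (6.0, 3.0), 90.0) 
 [[0.5342 0.1299]
 [0.5343 0.1207]
 [0.5157 0.1205]
 [0.5157 0.1297]] [0.525  0.1252 0.064 ]
yellow 7.0 ((263.0, 179.0), (2.0, 4.0), 90.0) 
 [[0.5684 0.1366]
 [0.5684 0.1243]
 [0.5622 0.1242]
 [0.5621 0.1365]] [0.5653 0.1304 0.064 ]
caseblue 122.0 ((266.0923156738281, 187.23846435546875), (48.62161636352539, 6.821910858154297), 82.87498474121094) 
 [[0.614  0.1416]
 [0.6168 0.1207]
 [0.467  0.1001]
 [0.4643 0.1208]] [0.5402 0.1207 0.061 ]
caseblue 8.0 ((241.0081787109375, 215.0634765625), (1.2797133922576904, 50.356719970703125), 82.64761352539062) 
 [[0.4453 0.2727]
 [0.4661 0.1203]
 [0.4622 0.1197]
 [0.4414 0.2721]] [0.4537 0.1963 0.061 ]
mat ((396.9080505371094, 227.2456512451172), (56.2380485534668, 33.63291549682617), 8.426968574523926) [[ 0.3826 -0.1948]
 [ 0.4882 -0.2112]
 [ 0.463  -0.3876]
 [ 0.3578 -0.37  ]] [ 0.42269823 -0.29093017  0.004     ]
```

View pics/case1.png

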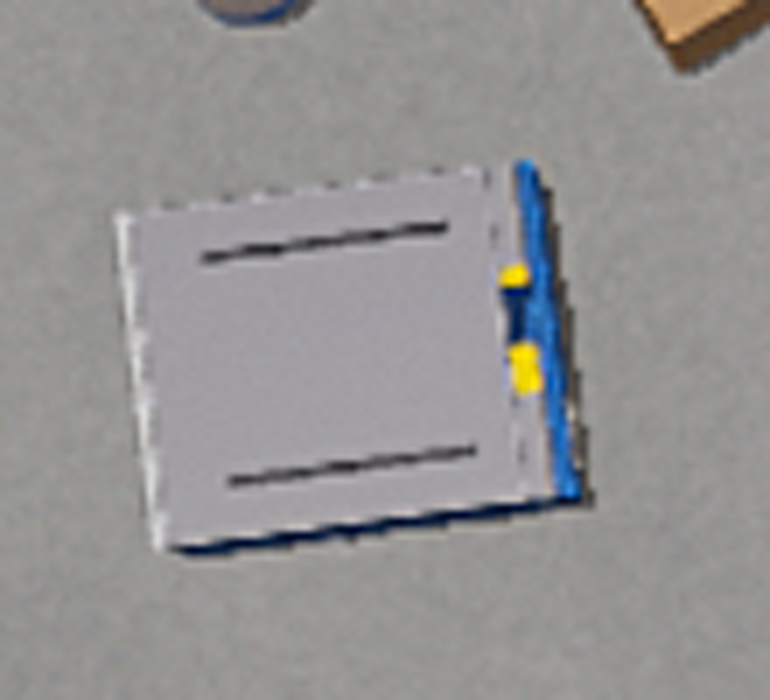

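View pics/mat1.png

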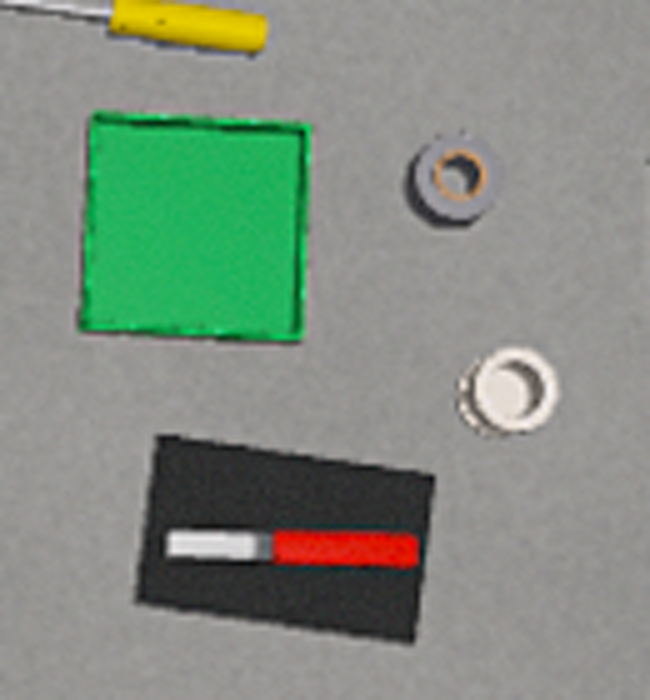

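```bash
python3 -m jog '[{"grip":0,"x":-19.6,"y":-23.5,"z":8},{"grip":0,"x":-19.6,"y":-23.5,"z":8},{"grip":0,"x":-19.6,"y":-23.5,"z":8},{"grip":0,"x":-19.6,"y":-23.5,"z":8},{"grip":0,"x":-19.6,"y":-23.5,"z":8},{"grip":0,"x":-19.6,"y":-23.5,"z":8}]'
python3 -m jog '[{"grip":0,"x":-19.6,"y":-23.5,"z":8},{"grip":0,"x":-19.6,"y":-23.5,"z":8},{"grip":0,"x":-19.6,"y":-23.5,"z":8},{"grip":0,"x":-19.6,"y":-23.5,"z":8},{"grip":0,"x":-19.6,"y":-23.5,"z":8},{"grip":0,"x":-19.6,"y":-23.5,"z":8}]'
python3 -m jog '[{"grip":0,"rz":-7},{"grip":0,"rz":-7},{"grip":0,"rz":-7},{"grip":0,"rz":-7},{"grip":0,"rz":-7}]'
python3 -m jog '[{"grip":0,"rz":-7},{"grip":0,"rz":-7},{"grip":0,"rz":-7},{"grip":0,"rz":-7},{"grip":0,"rz":-7},{"grip":0}]'
cat >> h.py <<'E'
def show():
    p,r,s=tcp(); M=r.as_matrix(); print("t",round(s["time"],2),"p",p.round(4),"x",M[:,0].round(3),"z",M[:,2].round(3),"grasp",(p+.155*M[:,2]).round(4),"q",s["qpos"].round(2),"F",s["contact_force"].round(1),"T",s["wrist_torque"].round(2),"op",round(s["opening"],3))
E
python3 - <<'E'
from h import *
show(); c=cam("wrist","w1"); print(c["R"],c["t"])
np.savez("w1.npz",**c)
E
```

```text
t 0.25 p [ 0.2269 -0.6356  0.404 ] x [ 0.336 -0.942 -0.001] z [-0.     0.001 -1.   ] grasp [ 0.2269 -0.6354  0.249 ] q [-1.38  0.29  1.58  0.    1.28 -0.15] F [ 0.  -0.3 -0. ] T [ 0.01 -0.02  0.03] op 1.003
[[ 0.33609505 -0.94182751 -0.00102475]
 [-0.90516895 -0.32331351  0.27593034]
 [-0.2602101  -0.09181125 -0.96117709]] [-0.67415    -0.03503482  0.37861131]$[0]: bad value
$[0]: bad value
$[0]: bad value
$[0]: bad value
```

View pics/w1.png

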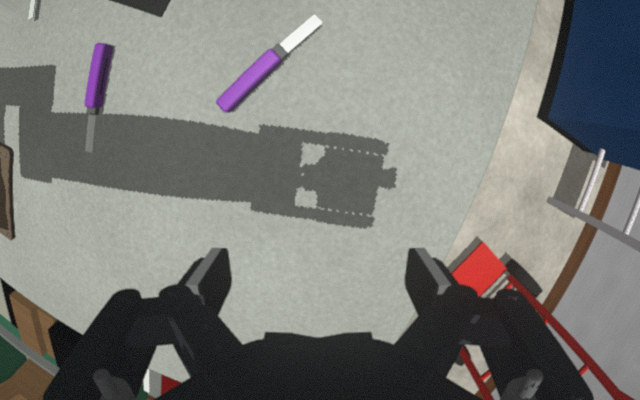

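```bash
python3 -m jog '[{"grip":0.0,"x":-19.6,"y":-23.5,"z":8,"rx":0,"ry":0,"rz":0}]'; python3 -m jog '[{"x":-19.6,"y":-23.5,"z":8}]';python3 -m jog '[{"grip":0,"x":-19.6,"y":-23.5,"z":8,"rx":0,"ry":0,"rz":0}]'
```

```text
time: 0.38
eef_pos: [0.2403, -0.6121, 0.3984]
tcp_rot: [0.816, -0.578, 0.002, 0.003]
contact_force: [1.1, 0.4, 0.7]
opening: 1.001
time: 0.47
eef_pos: [0.2574, -0.5834, 0.389]
tcp_rot: [0.817, -0.577, 0.001, 0.001]
contact_force: [1.1, 0.3, 0.2]
opening: 1.004$[0]: bad value
```

```bash
python3 -m jog '[{"x":-19.6,"y":-23.5,"z":8},{"x":-19.6,"y":-23.5,"z":8},{"x":-19.6,"y":-23.5,"z":8},{"x":-19.6,"y":-23.5,"z":8},{"x":-19.6,"y":-23.5,"z":8}]'
python3 -m jog '[{"x":-19.6,"y":-23.5,"z":8},{"x":-19.6,"y":-23.5,"z":8},{"x":-19.6,"y":-23.5,"z":8},{"x":-19.6,"y":-23.5,"z":8},{"x":-19.6,"y":-23.5,"z":8}]'
python3 -m jog '[{"rz":-7},{"rz":-7},{"rz":-7},{"rz":-7},{"rz":-7}]'
python3 -m jog '[{"rz":-7},{"rz":-7},{"rz":-7},{"rz":-7},{"rz":-7},{"rz":0}]'
python3 - <<'E'
from h import *
show(); c=cam("wrist","w2"); print(c["R"],c["t"])
np.savez("w2.npz",**c)
E
```

```text
t 0.47 p [ 0.2574 -0.5834  0.389 ] x [ 0.334 -0.943  0.002] z [ 0.    -0.002 -1.   ] grasp [ 0.2575 -0.5836  0.234 ] q [-1.31  0.22  1.69  0.    1.23 -0.08] F [1.1 0.3 0.2] T [ 0.05  0.   -0.01] op 1.004
[[ 0.33367898 -0.94268522  0.00170567]
 [-0.90617993 -0.32025763  0.27617565]
 [-0.25980045 -0.09369966 -0.96110567]] [-0.63618947  0.01560511  0.37563832]$[0]: bad value
$[0]: bad value
$[0]: bad value
$[0]: bad value
```

View pics/w2.png

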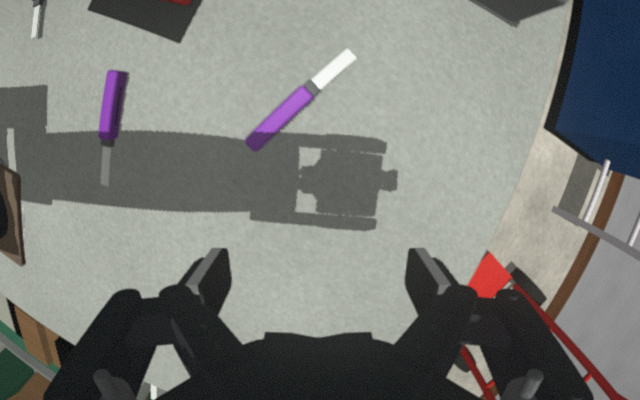

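```bash
python3 -m jog '[{"grip":0,"x":-19.6,"y":-23.5,"z":8,"rx":0,"ry":0,"rz":0},{"grip":0,"x":-19.6,"y":-23.5,"z":8,"rx":0,"ry":0,"rz":0},{"grip":0,"x":-19.6,"y":-23.5,"z":8,"rx":0,"ry":0,"rz":0},{"grip":0,"x":-19.6,"y":-23.5,"z":8,"rx":0,"ry":0,"rz":0},{"grip":0,"x":-19.6,"y":-23.5,"z":8,"rx":0,"ry":0,"rz":0}]' 2>&1
python3 -m jog '[{"grip":0,"x":-19.6,"y":-23.5,"z":8,"rx":0,"ry":0,"rz":0},{"grip":0,"x":-19.6,"y":-23.5,"z":8,"rx":0,"ry":0,"rz":0},{"grip":0,"x":-19.6,"y":-23.5,"z":8,"rx":0,"ry":0,"rz":0},{"grip":0,"x":-19.6,"y":-23.5,"z":8,"rx":0,"ry":0,"rz":0},{"grip":0,"x":-19.6,"y":-23.5,"z":8,"rx":0,"ry":0,"rz":0}]' 2>&1
python3 -m jog '[{"grip":0,"x":0,"y":0,"z":0,"rx":0,"ry":0,"rz":-7},{"grip":0,"x":0,"y":0,"z":0,"rx":0,"ry":0,"rz":-7},{"grip":0,"x":0,"y":0,"z":0,"rx":0,"ry":0,"rz":-7},{"grip":0,"x":0,"y":0,"z":0,"rx":0,"ry":0,"rz":-7},{"grip":0,"x":0,"y":0,"z":0,"rx":0,"ry":0,"rz":-7}]' 2>&1
python3 -m jog '[{"grip":0,"x":0,"y":0,"z":0,"rx":0,"ry":0,"rz":-7},{"grip":0,"x":0,"y":0,"z":0,"rx":0,"ry":0,"rz":-7},{"grip":0,"x":0,"y":0,"z":0,"rx":0,"ry":0,"rz":-7},{"grip":0,"x":0,"y":0,"z":0,"rx":0,"ry":0,"rz":-7},{"grip":0,"x":0,"y":0,"z":0,"rx":0,"ry":0,"rz":-7},{"grip":0,"x":0,"y":0,"z":0,"rx":0,"ry":0,"rz":0}]' 2>&1
python3 - <<'E'
from h import *
show(); c=cam("wrist","w3"); print(c["R"],c["t"])
np.savez("w3.npz",**c)
E
```

```text
time: 0.93
eef_pos: [0.3362, -0.4499, 0.3485]
tcp_rot: [0.817, -0.576, 0.0, 0.0]
contact_force: [0.8, -0.1, -0.1]
opening: 1.001
time: 1.35
eef_pos: [0.414, -0.3181, 0.3086]
tcp_rot: [0.817, -0.576, 0.0, 0.0]
contact_force: [1.0, -0.1, -1.1]
opening: 0.997
time: 1.77
eef_pos: [0.4136, -0.3193, 0.3088]
tcp_rot: [0.954, -0.301, 0.0, 0.0]
contact_force: [0.5, 0.0, 0.6]
opening: 0.996
time: 2.27
eef_pos: [0.4135, -0.3194, 0.3089]
tcp_rot: [1.0, -0.002, 0.0, 0.0]
contact_force: [-0.2, -0.5, -0.1]
opening: 1.001
t 2.27 p [ 0.4135 -0.3194  0.3089] x [ 1.    -0.004  0.   ] z [ 0. -0. -1.] grasp [ 0.4135 -0.3195  0.1539] q [-0.85  0.05  2.03 -0.    1.06 -0.85] F [-0.2 -0.5 -0.1] T [ 0.03 -0.02  0.02] op 1.001
[[ 9.99991535e-01 -4.08481506e-03  4.95099530e-04]
 [-4.06241447e-03 -9.60986724e-01  2.76564663e-01]
 [-6.53931427e-04 -2.76564333e-01 -9.60995183e-01]] [-0.41531067 -0.31419726  0.19828969]
```

View pics/w3.png

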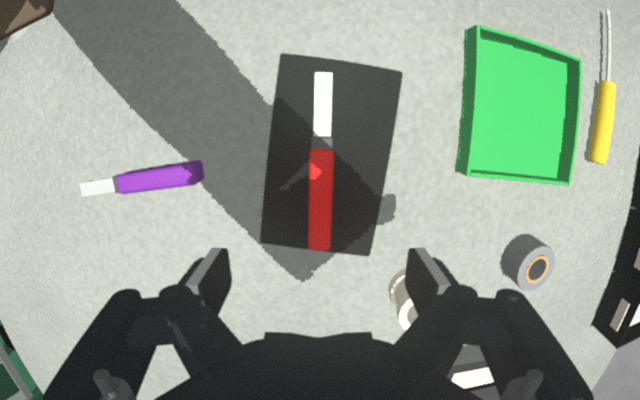

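Run:
```python
from h import *
c=dict(np.load("w3.npz"))
f=lambda u,v,z:onz(c,u,v,z,True).round(4)
m=mask(c,0,8,130,50,(290,130,350,265))|mask(c,172,180,130,50,(290,130,350,265))
q=big(m)[0];r=cv2.minAreaRect(q);print(r)
x,y,w,h=cv2.boundingRect(q);print(x,y,w,h)
for v in (y+6,y+h//2,y+h-12):
    us=np.where(m[v])[0];print(v,us.min(),us.max(),f(us.min(),v,.03),f(us.max()+1,v,.03))
print("front",f(x+w/2,y,.03),"back top",f(x+w/2,y+h,.03))
hsv=cv2.cvtColor(c["frame"],cv2.COLOR_RGB2HSV);w_=((hsv[...,2]>190)&(hsv[...,1]<60)).astype(np.uint8);w_[:60]=0;w_[145:]=0;w_[:,:300]=0;w_[:,345:]=0
q=big(w_)[0];x,y,w,h=cv2.boundingRect(q);print(x,y,w,h,"tip",f(x+w/2,y,.018))
for v in (y+4,y+30,y+55):
    us=np.where(w_[v])[0];print(f((us.min()+us.max()+1)/2,v,.018))
t=read_camera("top")
print("coupling",onz(t,442.4,198,.05),"spare",onz(t,340+452/5,120+178/5,.038))
z=lambda u,v:(190+u/7,140+v/7)
print("notch",onz(t,*z(517,315),.062),"strip ends",onz(t,*z(514,288),.064),onz(t,*z(523,345),.064))
for u,v in ((118,213),(158,548),(575,500),(525,163)): print(onz(t,*z(u,v),.062))
```

```text
((320.5, 199.5), (101.0, 25.0), 90.0)
308 149 26 102
155 309 333 [ 0.4071 -0.283   0.03  ] [ 0.4272 -0.283   0.03  ]
200 308 332 [ 0.4059 -0.3207  0.03  ] [ 0.4267 -0.3207  0.03  ]
239 308 330 [ 0.4054 -0.356   0.03  ] [ 0.4254 -0.356   0.03  ]
front [ 0.4168 -0.2781  0.03  ] back top [ 0.4167 -0.3676  0.03  ]
313 72 20 65 tip [ 0.4187 -0.2147  0.018 ]
[ 0.4191 -0.2181  0.018 ]
[ 0.4187 -0.24    0.018 ]
[ 0.4182 -0.261   0.018 ]
coupling [ 0.5115134  -0.42478978  0.05      ] spare [ 0.64703379 -0.39335683  0.038     ]
notch [0.54693295 0.12764617 0.062     ] strip ends [0.55862883 0.12898575 0.064     ] [0.53338362 0.12465857 0.064     ]
[0.59121839 0.30432196 0.062     ]
[0.44324867 0.28286203 0.062     ]
[0.46542779 0.10106745 0.062     ]
[0.61475319 0.12511711 0.062     ]
```

```bash
python3 -m jog '[{"grip":0,"x":3,"y":-6,"z":32,"rx":0,"ry":0,"rz":1.2},{"grip":0,"x":0,"y":0,"z":32,"rx":0,"ry":0,"rz":0},{"grip":0,"x":0,"y":0,"z":32,"rx":0,"ry":0,"rz":0},{"grip":0,"x":0,"y":0,"z":20,"rx":0,"ry":0,"rz":0},{"grip":0,"x":0,"y":0,"z":12,"rx":0,"ry":0,"rz":0},{"grip":0,"x":0,"y":0,"z":0,"rx":0,"ry":0,"rz":0}]' 2>&1
python3 - <<'E'
from h import *
show(); c=cam("wrist","w4")
np.savez("w4.npz",**c)
E
```

```text
time: 2.87
eef_pos: [0.4156, -0.3125, 0.1779]
tcp_rot: [1.0, -0.014, -0.002, -0.002]
contact_force: [0.8, 0.7, -0.2]
opening: 1.002
t 2.87 p [ 0.4156 -0.3125  0.1779] x [ 1.    -0.029 -0.004] z [-0.004  0.004 -1.   ] grasp [ 0.415  -0.3118  0.0229] q [-0.84  0.26  2.08 -0.    0.8  -0.81] F [ 0.8  0.7 -0.2] T [ 0.03 -0.03  0.01] op 1.002
```

View pics/w4.png

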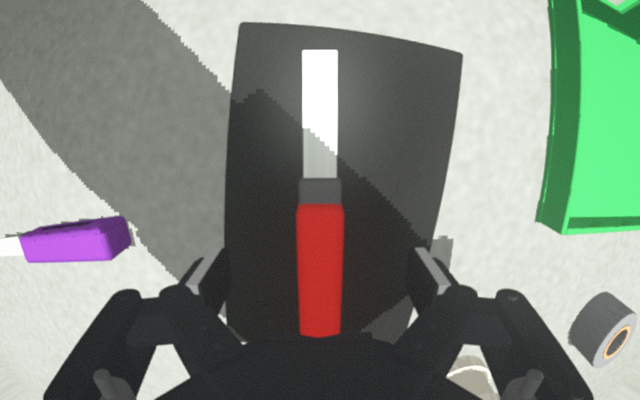

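```bash
python3 -m jog '[{"grip":0,"x":0,"y":0,"z":-4,"rx":0,"ry":0,"rz":0},{"grip":1,"x":0,"y":0,"z":0,"rx":0,"ry":0,"rz":0},{"grip":1,"x":0,"y":0,"z":0,"rx":0,"ry":0,"rz":0},{"grip":1,"x":0,"y":0,"z":0,"rx":0,"ry":0,"rz":0},{"grip":1,"x":0,"y":0,"z":0,"rx":0,"ry":0,"rz":0},{"grip":1,"x":0,"y":0,"z":0,"rx":0,"ry":0,"rz":0},{"grip":1,"x":0,"y":0,"z":0,"rx":0,"ry":0,"rz":0},{"grip":1,"x":0,"y":0,"z":0,"rx":0,"ry":0,"rz":0}]' 110 2>&1
python3 -m jog '[{"grip":1,"x":0,"y":0,"z":0,"rx":0,"ry":0,"rz":0},{"grip":1,"x":0,"y":0,"z":-20,"rx":0,"ry":0,"rz":0},{"grip":1,"x":0,"y":0,"z":-30,"rx":0,"ry":0,"rz":0},{"grip":1,"x":0,"y":0,"z":-30,"rx":0,"ry":0,"rz":0},{"grip":1,"x":0,"y":0,"z":-40,"rx":0,"ry":0,"rz":0},{"grip":1,"x":0,"y":0,"z":-30,"rx":0,"ry":0,"rz":0},{"grip":1,"x":0,"y":0,"z":0,"rx":0,"ry":0,"rz":0}]' 110 2>&1
python3 - <<'E'
from h import *
show(); c=cam("wrist","w5")
np.savez("w5.npz",**c)
E
```

```text
time: 3.58
eef_pos: [0.4168, -0.3137, 0.1855]
tcp_rot: [1.0, -0.014, 0.0, 0.0]
contact_force: [0.9, 0.0, 4.4]
opening: 0.21
time: 4.17
eef_pos: [0.4178, -0.3147, 0.3419]
tcp_rot: [1.0, -0.014, 0.004, 0.005]
contact_force: [1.3, -0.3, -0.6]
opening: 0.204
t 4.17 p [ 0.4178 -0.3147  0.3419] x [ 1.    -0.027  0.009] z [ 0.009 -0.01  -1.   ] grasp [ 0.4192 -0.3162  0.1869] q [-0.84  0.01  2.01  0.    1.11 -0.81] F [ 1.3 -0.3 -0.6] T [-0.03 -0.02 -0.02] op 0.204
```

View pics/w5.png

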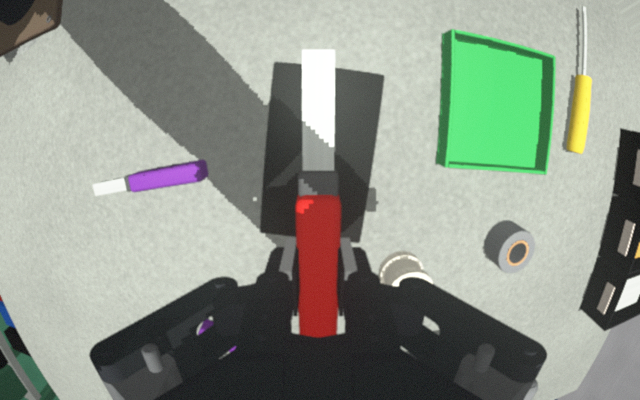

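```bash
python3 -m jog '[{"grip":1,"x":14.2,"y":-29.7,"z":3.3,"rx":0,"ry":0,"rz":0},{"grip":1,"x":14.2,"y":-29.7,"z":3.3,"rx":0,"ry":0,"rz":0},{"grip":1,"x":14.2,"y":-29.7,"z":3.3,"rx":0,"ry":0,"rz":0},{"grip":1,"x":14.2,"y":-29.7,"z":3.3,"rx":0,"ry":0,"rz":0},{"grip":1,"x":14.2,"y":-29.7,"z":3.3,"rx":0,"ry":0,"rz":0}]' 2>&1
python3 -m jog '[{"grip":1,"x":14.2,"y":-29.7,"z":3.3,"rx":0,"ry":0,"rz":0},{"grip":1,"x":14.2,"y":-29.7,"z":3.3,"rx":0,"ry":0,"rz":0},{"grip":1,"x":14.2,"y":-29.7,"z":3.3,"rx":0,"ry":0,"rz":0},{"grip":1,"x":14.2,"y":-29.7,"z":3.3,"rx":0,"ry":0,"rz":0},{"grip":1,"x":14.2,"y":-29.7,"z":3.3,"rx":0,"ry":0,"rz":0},{"grip":1,"x":0,"y":0,"z":0,"rx":0,"ry":0,"rz":-4.8},{"grip":1,"x":0,"y":0,"z":0,"rx":0,"ry":0,"rz":-4.8},{"grip":1,"x":0,"y":0,"z":0,"rx":0,"ry":0,"rz":0}]' 2>&1
cat >> h.py <<'E'
def tip(off=(0,-.100,.1685)):
    p,r,s=tcp(); return p+r.apply(off)
E
python3 - <<'E'
from h import *
show(); c=cam("wrist","w6"); cam("top","t6",(200,120,400,260),4)
np.savez("w6.npz",**c); print("tip",tip(),"proj",proj(c,tip(),True))
p,r,s=tcp(); print("cam in tool", r.inv().apply(-c["R"].T@c["t"]-p), r.inv().apply(c["R"][2]))
E
```

```text
time: 4.63
eef_pos: [0.4911, -0.1651, 0.3153]
tcp_rot: [1.0, -0.014, -0.002, -0.001]
contact_force: [1.1, 0.4, -0.3]
opening: 0.205
time: 5.3
eef_pos: [0.5657, -0.0194, 0.2985]
tcp_rot: [0.997, 0.072, -0.003, -0.001]
contact_force: [-0.8, -0.9, -1.3]
opening: 0.207
t 5.3 p [ 0.5657 -0.0194  0.2985] x [ 0.99   0.143 -0.005] z [-0.005  0.001 -1.   ] grasp [ 0.5649 -0.0192  0.1436] q [-0.21  0.16  1.93 -0.    1.05 -0.36] F [-0.8 -0.9 -1.3] T [-0.   -0.02 -0.01] op 0.207
tip [0.55141652 0.07891735 0.13115206] proj (np.float64(318.1246544552591), np.float64(48.871874224549146))
cam in tool [ 0.00012659 -0.07149544  0.03208967] [4.22130765e-04 2.76039996e-01 9.61146057e-01]
```

View pics/w6.png

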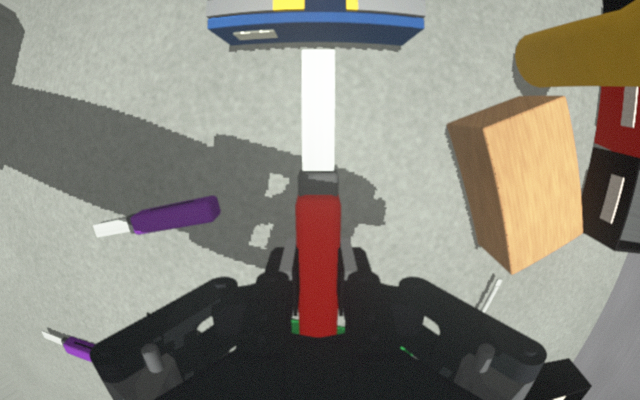

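View pics/t6.png

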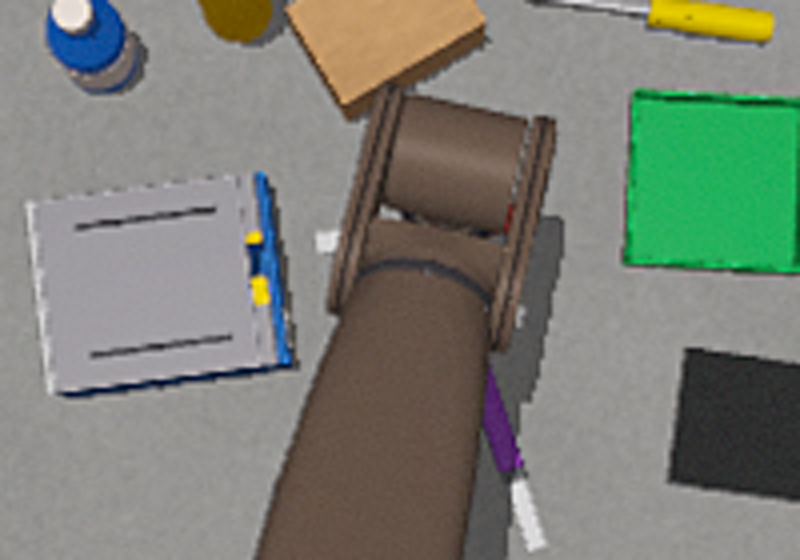

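```bash
cat >> h.py <<'E'
TO=np.array([0,-.100,.1685])
def case_axes(yaw=98.0):
    a=np.radians(yaw); X=np.array([np.cos(a),np.sin(a),0]); Y=np.array([-np.sin(a),np.cos(a),0]); return X,Y
def pose(tipw,down,yaw=98.0,off=TO):
    """TCP pos, R for tip at world point, pitch tip-down in deg"""
    X,Y=case_axes(yaw); d=np.radians(down); b=X*np.cos(d)-np.array([0,0,1])*np.sin(d)
    ty=-b; tx=-Y; tz=np.cross(tx,ty); R=np.column_stack([tx,ty,tz]); return np.array(tipw)-R@off,R
def rows(seq,start=None):
    p,r,_=tcp(); R=r.as_matrix()
    if start is not None: p,R=start
    for q,Q in seq:
        d=R.T@(q-p)*1000; w=Ro.from_matrix(R.T@Q).as_rotvec(degrees=True)
        print("xyz",d.round(1),"rot",w.round(2),"|d|",np.linalg.norm(d).round(1)); p,R=q,Q
    return p,R
E
python3 - <<'E'
from h import *
c=dict(np.load("w6.npz")); f=lambda u,v,z:onz(c,u,v,z,True).round(4)
m=mask(c,18,34,120,100,(200,0,440,12))
for q in big(m)[:3]:
    x,y,w,h=cv2.boundingRect(q); print("yel",x,y,w,h,f(x,h-1,.064),f(x+w,h-1,.064),"mid row2",f(x,2,.064),f(x+w,2,.064))
g=cv2.cvtColor(c["frame"],cv2.COLOR_RGB2HSV)
mb=mask(c,95,125,150,120,(200,0,440,60))
for u in (215,250,290,340,380,415):
    vs=np.where(mb[:30,u])[0]; print(u,vs.min(),vs.max(),f(u,vs.max()+1,.061))
for v in (15,16,17):
  us=np.where(mb[v])[0]; print(v,us.min(),us.max(),f(us.min(),v,.061),f(us.max()+1,v,.061))
# plan tilt
X,Y=case_axes(); N=np.array([.5465,.127,0]); 
tgt=N-.03*X; tgt[2]=.10
P=pose(tgt,40); print("target",P[0])
n=8
p,r,_=tcp(); from scipy.spatial.transform import Slerp
sl=Slerp([0,1],Ro.from_matrix(np.array([r.as_matrix(),P[1]])))
t0=tip()
seq=[]
for i in range(1,n+1):
    Q=sl(i/n).as_matrix(); tp=t0+(tgt-t0)*i/n; 
    tp=tp+np.array([0,0,.04])*np.sin(np.pi*i/n); seq.append((tp-Q@TO,Q))
rows(seq)
E
```

```text
yel 273 0 32 11 [0.5157 0.1168 0.064 ] [0.5367 0.119  0.064 ] mid row2 [0.5148 0.1228 0.064 ] [0.5359 0.1249 0.064 ]
yel 346 0 12 11 [0.5632 0.1231 0.064 ] [0.571  0.1245 0.064 ] mid row2 [0.5625 0.129  0.064 ] [0.5703 0.1305 0.064 ]
215 18 26 [0.4764 0.1033 0.061 ]Traceback (most recent call last):
  File "<stdin>", line 9, in <module>
    return umr_minimum(a, axis, None, out, keepdims, initial, where)
ValueError: zero-size array to reduction operation minimum which has no identity
```

Run:
```python
from h import *
c=dict(np.load("w6.npz")); f=lambda u,v,z:onz(c,u,v,z,True).round(4)
mb=mask(c,95,125,150,120,(200,0,440,60))
for u in (215,235,260,290,340,360,380,400,415):
    vs=np.where(mb[:40,u])[0]
    if len(vs): print(u,vs.min(),vs.max(),f(u,vs.min(),.061),f(u,vs.max()+1,.061))
for v in (16,19,22):
  us=np.where(mb[v])[0]; print(v,us.min(),us.max(),f(us.min(),v,.061),f(us.max()+1,v,.061))
X,Y=case_axes(); N=np.array([.5485,.127,0]); 
tgt=N-.03*X; tgt[2]=.10
P=pose(tgt,40); print("target",P[0])
n=8
p,r,_=tcp(); from scipy.spatial.transform import Slerp
sl=Slerp([0,1],Ro.from_matrix(np.array([r.as_matrix(),P[1]])))
t0=tip()
seq=[]
for i in range(1,n+1):
    Q=sl(i/n).as_matrix(); tp=t0+(tgt-t0)*i/n; 
    tp=tp+np.array([0,0,.03])*np.sin(np.pi*i/n); seq.append((tp-Q@TO,Q))
rows(seq)
```

```text
215 18 26 [0.4752 0.11   0.061 ] [0.4764 0.1033 0.061 ]
235 16 24 [0.4895 0.1118 0.061 ] [0.4907 0.1052 0.061 ]
360 16 16 [0.5732 0.1215 0.061 ] [0.5732 0.1207 0.061 ]
380 18 21 [0.5866 0.1228 0.061 ] [0.587  0.1199 0.061 ]
400 17 25 [0.6002 0.1268 0.061 ] [0.6009 0.1201 0.061 ]
415 21 26 [0.611  0.1266 0.061 ] [0.6115 0.1221 0.061 ]
16 234 395 [0.4888 0.1118 0.061 ] [0.5973 0.1269 0.061 ]
19 210 421 [0.4715 0.1092 0.061 ] [0.6158 0.1295 0.061 ]
22 209 421 [0.4712 0.107  0.061 ] [0.616  0.1272 0.061 ]
target [0.54826267 0.12868867 0.29335725]
xyz [  0.4 -17.4 -15.7] rot [-5.01  0.03 -0.  ] |d| 23.4
xyz [  0.4 -16.8 -14.1] rot [-5.01  0.03 -0.  ] |d| 22.0
xyz [  0.4 -16.9 -11. ] rot [-5.01  0.03 -0.  ] |d| 20.2
xyz [  0.4 -17.7  -7.1] rot [-5.01  0.03 -0.  ] |d| 19.1
xyz [  0.4 -19.3  -3.1] rot [-5.01  0.03 -0.  ] |d| 19.6
xyz [  0.4 -21.5   0.4] rot [-5.01  0.03 -0.  ] |d| 21.5
xyz [  0.4 -23.9   2.6] rot [-5.01  0.03 -0.  ] |d| 24.0
xyz [  0.4 -25.8   3.2] rot [-5.01  0.03 -0.  ] |d| 26.0
```

```bash
python3 -m jog '[{"grip":1,"x":0.4,"y":-17.4,"z":-15.7,"rx":-5,"ry":0,"rz":0},{"grip":1,"x":0.4,"y":-16.8,"z":-14.1,"rx":-5,"ry":0,"rz":0},{"grip":1,"x":0.4,"y":-16.9,"z":-11,"rx":-5,"ry":0,"rz":0},{"grip":1,"x":0.4,"y":-17.7,"z":-7.1,"rx":-5,"ry":0,"rz":0},{"grip":1,"x":0.4,"y":-19.3,"z":-3.1,"rx":-5,"ry":0,"rz":0},{"grip":1,"x":0.4,"y":-21.5,"z":0.4,"rx":-5,"ry":0,"rz":0},{"grip":1,"x":0.4,"y":-23.9,"z":2.6,"rx":-5,"ry":0,"rz":0},{"grip":1,"x":0.4,"y":-25.8,"z":3.2,"rx":-5,"ry":0,"rz":0}]' 2>&1
python3 -m jog '[{"grip":1,"x":0,"y":0,"z":0,"rx":0,"ry":0,"rz":0},{"grip":1,"x":0,"y":0,"z":0,"rx":0,"ry":0,"rz":0}]'
python3 - <<'E'
from h import *
show(); c=cam("wrist","w7"); s=cam("side","s7",(240,170,400,290),5)
np.savez("w7.npz",**c); print("tip",tip(),"proj",proj(c,tip(),True))
E
```

```text
time: 6.07
eef_pos: [0.5486, 0.129, 0.2956]
tcp_rot: [0.937, 0.064, 0.026, 0.343]
contact_force: [0.6, -0.2, -2.1]
opening: 0.208
time: 6.23
eef_pos: [0.5479, 0.1289, 0.2933]
tcp_rot: [0.938, 0.067, 0.022, 0.34]
contact_force: [0.4, 0.4, -0.8]
opening: 0.208
t 6.23 p [0.5479 0.1289 0.2933] x [ 0.99   0.14  -0.004] z [ 0.087 -0.636 -0.767] grasp [0.5613 0.0304 0.1744] q [ 0.14  0.2   1.94 -0.78  1.15  0.38] F [ 0.4  0.4 -0.8] T [0.38 0.07 0.01] op 0.208
tip [0.55354456 0.09665003 0.10246965] proj (np.float64(320.79633666883416), np.float64(52.96424755203597))
```

View pics/w7.png

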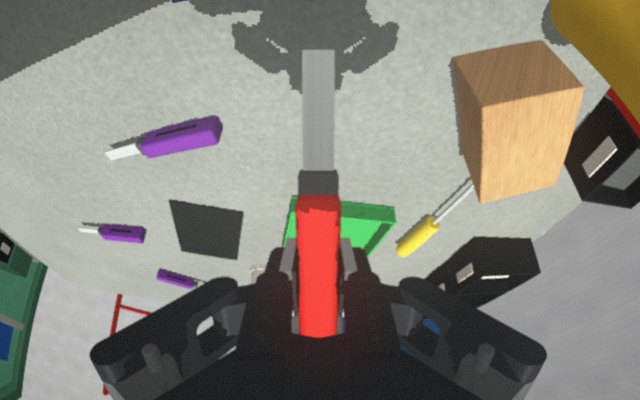

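View pics/s7.png

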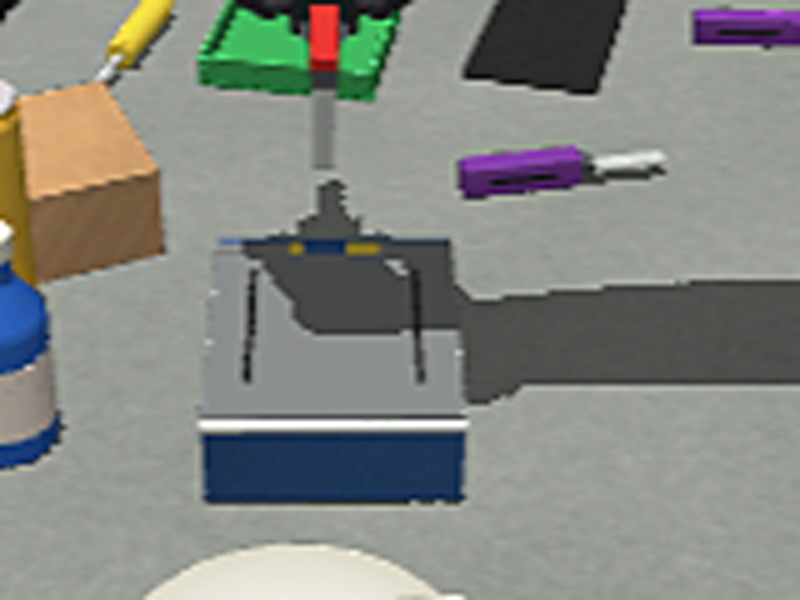

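Run:
```python
from h import *
s=cam("side","s8",(270,190,340,240),11); t=cam("top","t8",(240,160,310,220),11)
print("tip proj side",proj(s,tip()),"top",proj(t,tip()))
m=mask(s,15,36,90,40,(270,210,340,230))
for q in big(m)[:4]: 
    x,y,w,h=cv2.boundingRect(q); print(x,y,w,h,onz(s,x,y+h/2,.064).round(4),onz(s,x+w,y+h/2,.064).round(4))
m=mask(t,15,36,90,40,(240,160,300,220))
for q in big(m)[:4]: 
    x,y,w,h=cv2.boundingRect(q); print("top",x,y,w,h,onz(t,x+w/2,y,.064).round(4),onz(t,x+w/2,y+h,.064).round(4))
```

```text
tip proj side (np.float64(304.6297074959174), np.float64(202.8989628647238)) top (np.float64(273.28150073170025), np.float64(180.79474148515573))
309 218 7 3 [0.5352 0.1301 0.064 ] [0.5133 0.127  0.064 ]
270 217 3 4 [0.6578 0.1444 0.064 ] [0.6484 0.1431 0.064 ]
270 210 2 6 [0.6654 0.1115 0.064 ] [0.659  0.1106 0.064 ]
298 218 3 3 [0.5697 0.1349 0.064 ] [0.5603 0.1336 0.064 ]
top 262 189 5 8 [0.5343 0.1253 0.064 ] [0.5095 0.125  0.064 ]
top 255 175 1 1 [0.5776 0.1537 0.064 ] [0.5745 0.1537 0.064 ]
top 242 179 1 1 [0.5649 0.1935 0.064 ] [0.5618 0.1935 0.064 ]
top 255 200 1 1 [0.5001 0.1524 0.064 ] [0.497  0.1524 0.064 ]
```

View pics/s8.png

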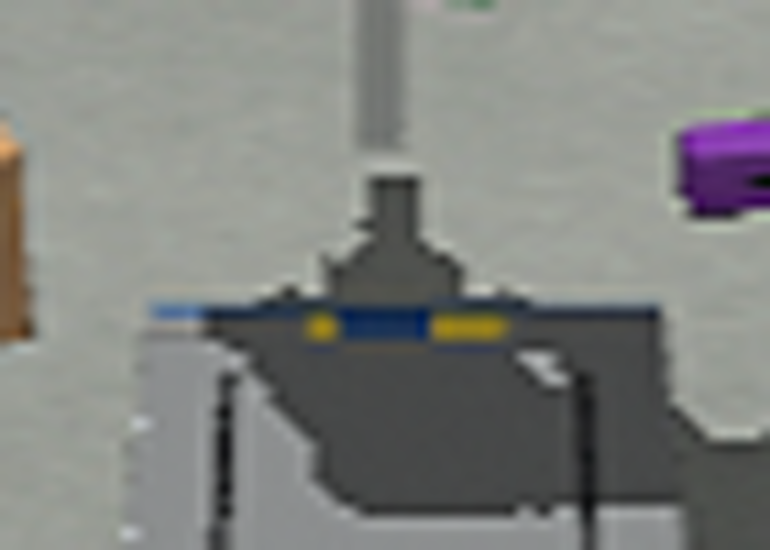

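View pics/t8.png

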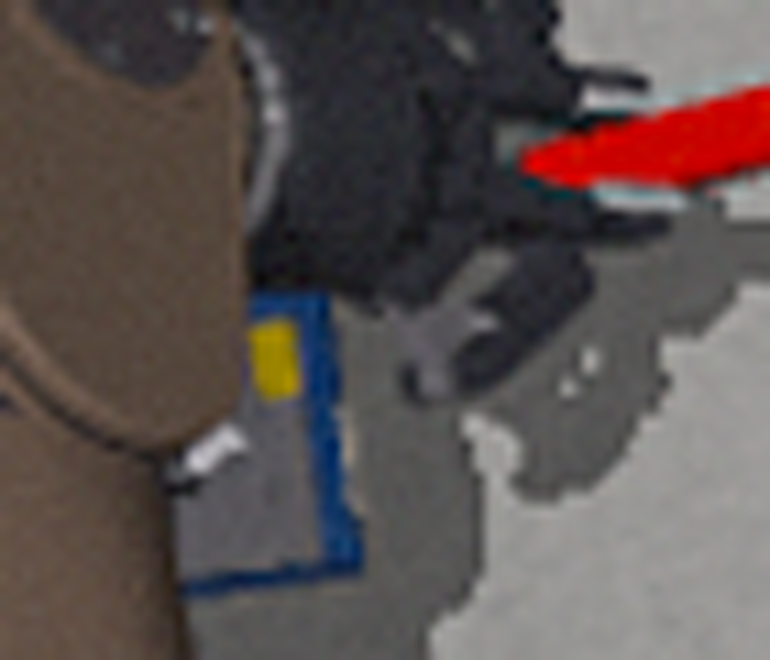

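```bash
python3 -m jog '[{"grip":1,"x":-1,"y":-10.5,"z":12.6,"rx":0,"ry":0,"rz":0},{"grip":1,"x":0,"y":-12,"z":0,"rx":0,"ry":0,"rz":0},{"grip":1,"x":0,"y":-12,"z":0,"rx":0,"ry":0,"rz":0},{"grip":1,"x":0,"y":0,"z":0,"rx":0,"ry":0,"rz":0},{"grip":1,"x":0,"y":0,"z":0,"rx":0,"ry":0,"rz":0}]' 2>&1
python3 - <<'E'
from h import *
show(); s=cam("side","s9",(270,190,340,240),11); print("tip",tip(),"s",tip()@case_axes()[0],proj(s,tip()))
E
```

```text
time: 6.85
eef_pos: [0.5447, 0.1473, 0.2623]
tcp_rot: [0.937, 0.067, 0.023, 0.341]
contact_force: [-0.5, -0.4, -0.4]
opening: 0.205
t 6.85 p [0.5447 0.1473 0.2623] x [ 0.99   0.141 -0.002] z [ 0.089 -0.637 -0.766] grasp [0.5584 0.0486 0.1436] q [ 0.17  0.25  1.94 -0.79  1.13  0.45] F [-0.5 -0.4 -0.4] T [0.39 0.09 0.05] op 0.205
tip [0.54931909 0.11562607 0.06977045] s 0.03805036698017283 (np.float64(305.26698878819576), np.float64(215.08484839090224))
```

View pics/s9.png

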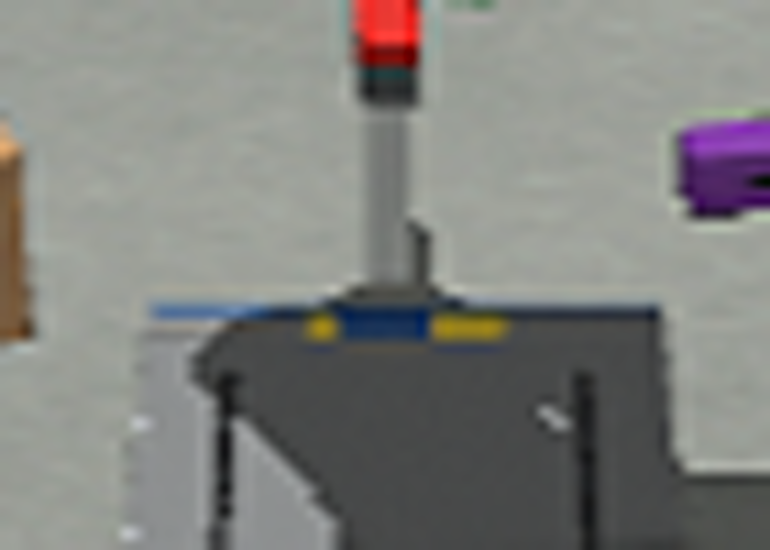

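```bash
python3 -m jog '[{"grip":1,"x":0,"y":-9,"z":0,"rx":0,"ry":0,"rz":0},{"grip":1,"x":0,"y":-9,"z":0,"rx":0,"ry":0,"rz":0},{"grip":1,"x":0,"y":0,"z":0,"rx":0,"ry":0,"rz":0}]' 2>&1
python3 - <<'E'
from h import *
show(); s=cam("side","s10",(270,190,340,240),11); print("tip",tip(),"s",tip()@case_axes()[0],proj(s,tip()))
E
```

```text
time: 7.15
eef_pos: [0.5426, 0.1613, 0.2507]
tcp_rot: [0.937, 0.067, 0.023, 0.341]
contact_force: [-0.3, 0.2, -1.4]
opening: 0.203
t 7.15 p [0.5426 0.1613 0.2507] x [ 0.99   0.141 -0.002] z [ 0.089 -0.636 -0.767] grasp [0.5564 0.0627 0.1319] q [ 0.2   0.27  1.94 -0.79  1.13  0.48] F [-0.3  0.2 -1.4] T [ 0.45  0.05 -0.05] op 0.203
tip [0.54692536 0.12955039 0.05777099] s 0.05217231835493667 (np.float64(305.37802634451805), np.float64(220.7179104381102))
```

View pics/s10.png

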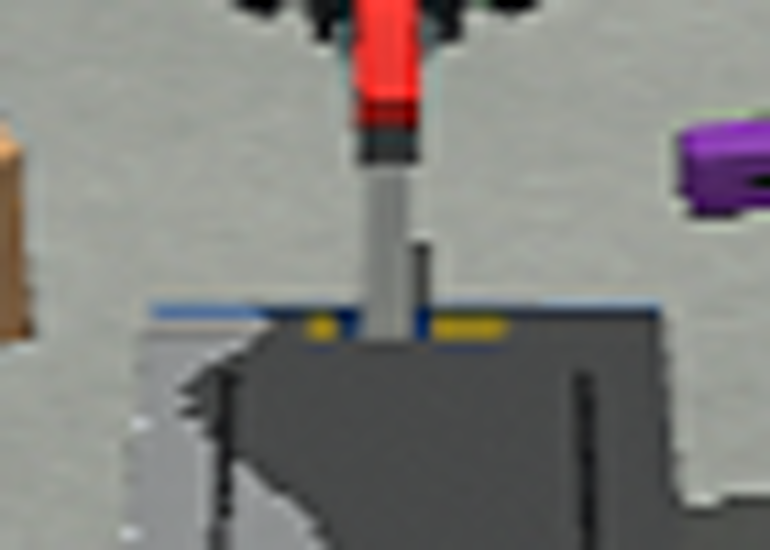

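```bash
python3 -m jog '[{"grip":1,"x":0,"y":-9,"z":0,"rx":0,"ry":0,"rz":0},{"grip":1,"x":0,"y":0,"z":0,"rx":0,"ry":0,"rz":0}]' 2>&1
python3 - <<'E'
from h import *
show(); s=cam("side","s11",(270,190,340,240),11); print("tip",tip(),"s",tip()@case_axes()[0],proj(s,tip()))
E
```

```text
time: 7.37
eef_pos: [0.5418, 0.1679, 0.2453]
tcp_rot: [0.937, 0.066, 0.024, 0.341]
contact_force: [-0.5, 0.2, -0.9]
opening: 0.203
t 7.37 p [0.5418 0.1679 0.2453] x [ 0.99   0.14  -0.001] z [ 0.089 -0.636 -0.766] grasp [0.5557 0.0693 0.1265] q [ 0.21  0.28  1.93 -0.79  1.13  0.49] F [-0.5  0.2 -0.9] T [0.41 0.07 0.01] op 0.203
tip [0.54616207 0.13616778 0.05224574] s 0.058831538003771264 (np.float64(305.3141959926875), np.float64(223.3582204862722))
```

View pics/s11.png

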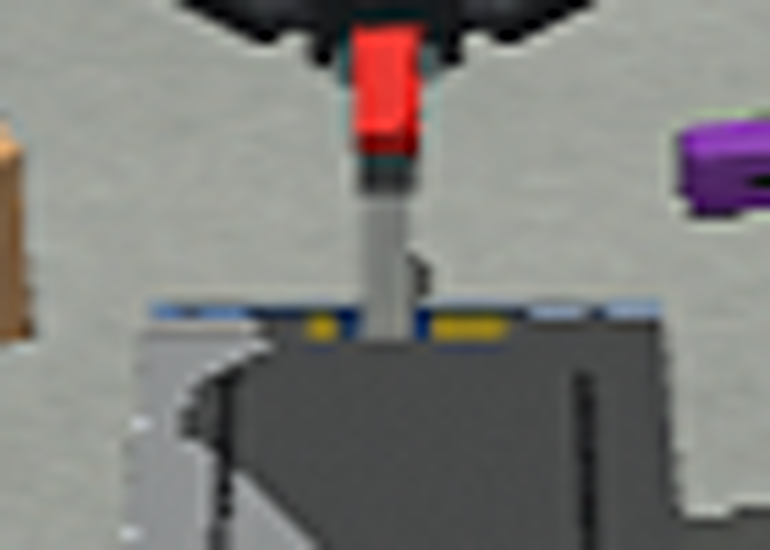

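```bash
python3 -m jog '[{"grip":1,"x":0,"y":-9,"z":0,"rx":0,"ry":0,"rz":0},{"grip":1,"x":0,"y":0,"z":0,"rx":0,"ry":0,"rz":0},{"grip":1,"x":0,"y":0,"z":0,"rx":0,"ry":0,"rz":0}]' 2>&1
python3 - <<'E'
from h import *
show(); X,Y=case_axes(); t=tip(); print("tip",t,"s",t@X,"lat",t@Y)
lat=t@Y; s0=t@X
L=.031
def W(s,z): return X*s+Y*lat+np.array([0,0,z])
P0=np.array([s0-L*np.cos(np.radians(40)), t[2]+L*np.sin(np.radians(40))]); P1=np.array([.0415,.066]); print(P0)
seq=[]
for i in range(1,13):
    ph=40-5*i; a=np.radians(ph); P=P0+(P1-P0)*min(i/4,1)
    seq.append(pose(W(P[0]+L*np.cos(a),P[1]-L*np.sin(a)),ph))
rows(seq)
E
```

```text
time: 7.67
eef_pos: [0.5411, 0.1742, 0.24]
tcp_rot: [0.937, 0.066, 0.024, 0.341]
contact_force: [-0.8, -0.1, -0.7]
opening: 0.203
t 7.67 p [0.5411 0.1742 0.24  ] x [ 0.99   0.14  -0.001] z [ 0.09  -0.637 -0.766] grasp [0.5549 0.0756 0.1212] q [ 0.22  0.3   1.93 -0.79  1.13  0.51] F [-0.8 -0.1 -0.7] T [ 0.41 -0.01 -0.01] op 0.203
tip [0.5453311  0.14279698 0.04661099] s 0.06551187282340594 lat -0.5598974733423054
[0.0417645  0.06653741]
xyz [-0.2 14.4  6.8] rot [5.01 0.   0.09] |d| 15.9
xyz [ 0.  14.4  6.8] rot [ 5. -0.  0.] |d| 15.9
xyz [-0.  14.4  6.8] rot [ 5.  0. -0.] |d| 15.9
xyz [ 0.  14.4  6.8] rot [ 5. -0. -0.] |d| 16.0
xyz [ 0.  14.4  6.7] rot [5. 0. 0.] |d| 15.9
xyz [-0.  14.4  6.7] rot [5. 0. 0.] |d| 15.9
xyz [ 0.  14.4  6.7] rot [ 5.  0. -0.] |d| 15.9
xyz [-0.  14.4  6.7] rot [ 5. -0.  0.] |d| 15.9
xyz [ 0.  14.4  6.7] rot [ 5. -0. -0.] |d| 15.9
xyz [-0.  14.4  6.7] rot [5. 0. 0.] |d| 15.9
xyz [-0.  14.4  6.7] rot [ 5.  0. -0.] |d| 15.9
xyz [ 0.  14.4  6.7] rot [ 5.  0. -0.] |d| 15.9
```

```bash
python3 -m jog '[{"grip":1,"x":0,"y":14.4,"z":6.8,"rx":5,"ry":0,"rz":0},{"grip":1,"x":0,"y":14.4,"z":6.8,"rx":5,"ry":0,"rz":0},{"grip":1,"x":0,"y":14.4,"z":6.8,"rx":5,"ry":0,"rz":0},{"grip":1,"x":0,"y":14.4,"z":6.8,"rx":5,"ry":0,"rz":0},{"grip":1,"x":0,"y":14.4,"z":6.7,"rx":5,"ry":0,"rz":0},{"grip":1,"x":0,"y":14.4,"z":6.7,"rx":5,"ry":0,"rz":0}]' 2>&1
python3 - <<'E'
from h import *
show(); t=tip(); print(t, t@case_axes()[0])
E
python3 -m jog '[{"grip":1,"x":0,"y":14.4,"z":6.7,"rx":5,"ry":0,"rz":0},{"grip":1,"x":0,"y":14.4,"z":6.7,"rx":5,"ry":0,"rz":0},{"grip":1,"x":0,"y":14.4,"z":6.7,"rx":5,"ry":0,"rz":0}]' 2>&1
python3 - <<'E'
from h import *
show(); s=cam("side","s12",(240,150,380,270),5); t=tip(); print("tip",t,"s",t@case_axes()[0])
c=cam("wrist","w12")
E
```

```text
time: 8.17
eef_pos: [0.5544, 0.0795, 0.2442]
tcp_rot: [0.994, 0.07, 0.006, 0.085]
contact_force: [0.1, -0.6, -4.9]
opening: 0.205
t 8.17 p [0.5544 0.0795 0.2442] x [0.99 0.14 0.  ] z [ 0.024 -0.169 -0.985] grasp [0.5582 0.0534 0.0915] q [-0.02  0.23  1.97 -0.21  0.93 -0.03] F [ 0.1 -0.6 -4.9] T [-0.07 -0.   -0.01] op 0.205
[0.54469061 0.14863076 0.0611112 ] 0.07137801251441092
time: 8.42
eef_pos: [0.5606, 0.0354, 0.2278]
tcp_rot: [0.997, 0.07, -0.003, -0.045]
contact_force: [-0.8, 2.2, -4.5]
opening: 0.205
t 8.42 p [0.5606 0.0354 0.2278] x [0.99  0.14  0.001] z [-0.012  0.09  -0.996] grasp [0.5587 0.0492 0.0734] q [-0.13  0.26  1.97  0.11  0.94 -0.34] F [-0.8  2.2 -4.5] T [-0.2  -0.02 -0.05] op 0.205
tip [0.54423461 0.14738688 0.06777676] s 0.07020969865880673
```

View pics/s12.png

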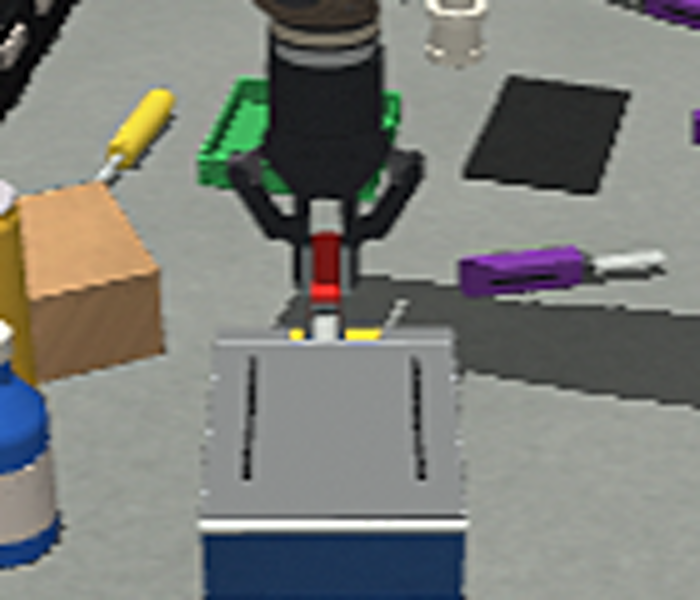

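View pics/w12.png

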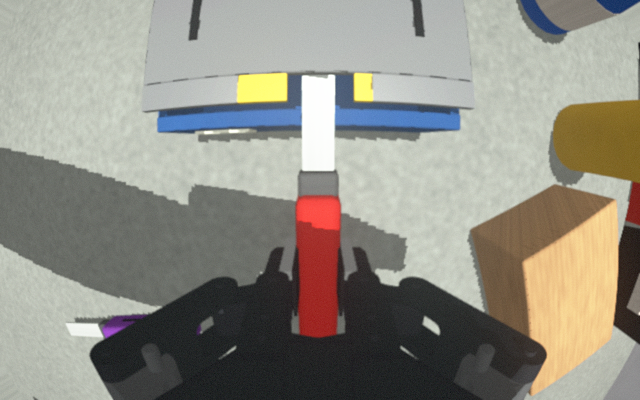

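```bash
python3 -m jog '[{"grip":1,"x":0,"y":14.4,"z":6.7,"rx":5,"ry":0,"rz":0},{"grip":1,"x":0,"y":14.4,"z":6.7,"rx":5,"ry":0,"rz":0},{"grip":1,"x":0,"y":14.4,"z":6.7,"rx":5,"ry":0,"rz":0},{"grip":1,"x":0,"y":0,"z":0,"rx":0,"ry":0,"rz":0},{"grip":1,"x":0,"y":0,"z":0,"rx":0,"ry":0,"rz":0}]' 2>&1
python3 - <<'E'
from h import *
show(); X,Y=case_axes(); t=tip(); print("tip",t,"s",t@X,"lat",t@Y)
H=np.array([.2155,.059]); d=np.array([t@X,t[2]])-H; r=np.hypot(*d); a0=np.arctan2(d[1],-d[0]); print(r,a0)
p,R=pose(t,-20); st=(p,R)
print("now vs nominal",tcp()[1].as_matrix()[:,2],R[:,2])
seq=[]
for i in range(1,15):
    a=a0+(1.76-a0)*i/14; tp=X*(H[0]-r*np.cos(a))+Y*(t@Y)+np.array([0,0,H[1]+r*np.sin(a)]); seq.append(pose(tp,-20))
rows(seq,st)
E
```

```text
time: 8.93
eef_pos: [0.5661, -0.0022, 0.2008]
tcp_rot: [0.983, 0.069, -0.013, -0.172]
contact_force: [-1.0, -1.4, -2.8]
opening: 0.206
t 8.93 p [ 0.5661 -0.0022  0.2008] x [ 0.99   0.14  -0.002] z [-0.049  0.335 -0.941] grasp [0.5585 0.0498 0.0549] q [-0.23  0.32  1.96  0.38  1.03 -0.59] F [-1.  -1.4 -2.8] T [-0.53 -0.01  0.11] op 0.206
tip [0.54475065 0.14746269 0.07612904] s 0.07021296061412115 lat -0.5599720160737031
0.14629329368716043 0.11735616621710859
now vs nominal [-0.04919813  0.33534505 -0.94080989] [-0.0476      0.33869163 -0.93969262]
xyz [ -0.   -8.6 -14.8] rot [0. 0. 0.] |d| 17.2
xyz [  0.  -10.3 -13.7] rot [0. 0. 0.] |d| 17.2
xyz [  0.  -11.8 -12.4] rot [0. 0. 0.] |d| 17.2
xyz [ -0.  -13.2 -11. ] rot [0. 0. 0.] |d| 17.2
xyz [  0.  -14.4  -9.3] rot [0. 0. 0.] |d| 17.2
xyz [  0.  -15.4  -7.6] rot [0. 0. 0.] |d| 17.2
xyz [ -0.  -16.2  -5.7] rot [0. 0. 0.] |d| 17.2
xyz [ -0.  -16.7  -3.8] rot [0. 0. 0.] |d| 17.2
xyz [  0.  -17.1  -1.8] rot [0. 0. 0.] |d| 17.2
xyz [ -0.  -17.2   0.2] rot [0. 0. 0.] |d| 17.2
xyz [  0.  -17.    2.2] rot [0. 0. 0.] |d| 17.2
xyz [ -0.  -16.6   4.2] rot [0. 0. 0.] |d| 17.2
xyz [  0.  -16.    6.1] rot [0. 0. 0.] |d| 17.2
xyz [ -0.  -15.2   7.9] rot [0. 0. 0.] |d| 17.2
```

```bash
python3 -m jog '[{"grip":1,"x":0,"y":-8.6,"z":-14.8,"rx":0,"ry":0,"rz":0},{"grip":1,"x":0,"y":-10.3,"z":-13.7,"rx":0,"ry":0,"rz":0},{"grip":1,"x":0,"y":-11.8,"z":-12.4,"rx":0,"ry":0,"rz":0},{"grip":1,"x":0,"y":-13.2,"z":-11,"rx":0,"ry":0,"rz":0}]' 2>&1
python3 - <<'E'
from h import *
show(); s=cam("side","s13",(240,120,400,270),5); t=tip(); print("tip",t,"s",t@case_axes()[0])
E
```

```text
time: 9.27
eef_pos: [0.5623, 0.022, 0.2657]
tcp_rot: [0.983, 0.07, -0.013, -0.171]
contact_force: [-1.1, -0.7, -4.9]
opening: 0.202
t 9.27 p [0.5623 0.022  0.2657] x [ 0.99   0.143 -0.002] z [-0.05   0.333 -0.941] grasp [0.5545 0.0737 0.1198] q [-0.19  0.21  1.95  0.36  1.12 -0.51] F [-1.1 -0.7 -4.9] T [-0.89  0.1   0.3 ] op 0.202
tip [0.54200884 0.17301809 0.14443325] s 0.09590123694362788
```

View pics/s13.png

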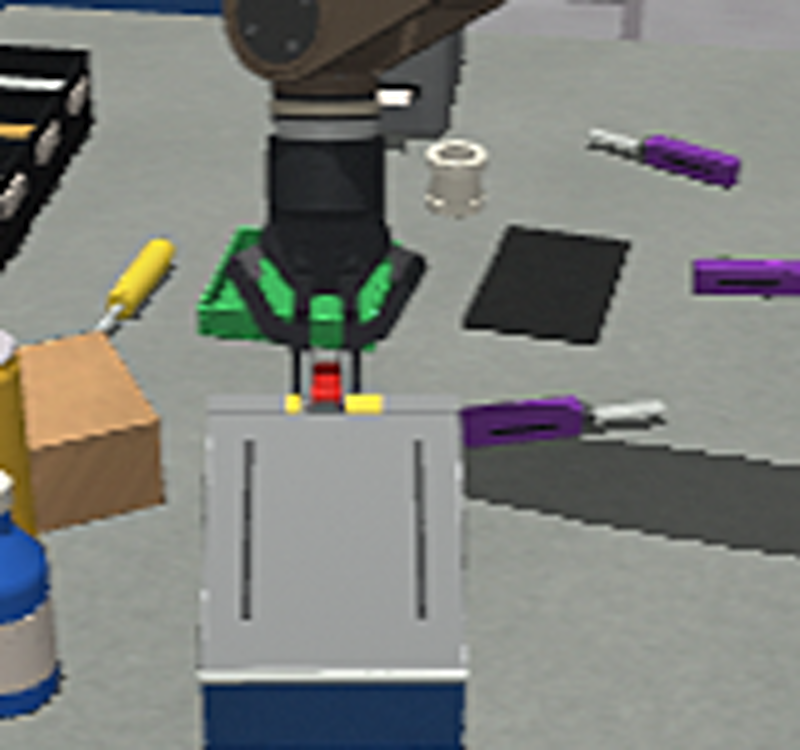

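Lid is rising on the blade (about 0.6 rad). Continuing the arc.

```bash
python3 -m jog '[{"grip":1,"x":0,"y":-14.4,"z":-9.3,"rx":0,"ry":0,"rz":0},{"grip":1,"x":0,"y":-15.4,"z":-7.6,"rx":0,"ry":0,"rz":0},{"grip":1,"x":0,"y":-16.2,"z":-5.7,"rx":0,"ry":0,"rz":0},{"grip":1,"x":0,"y":-16.7,"z":-3.8,"rx":0,"ry":0,"rz":0},{"grip":1,"x":0,"y":-17.1,"z":-1.8,"rx":0,"ry":0,"rz":0}]' 2>&1
python3 - <<'E'
from h import *
show(); s=cam("side","s14",(240,120,400,270),5); t=tip(); print("tip",t,"s",t@case_axes()[0])
E
```

```text
time: 9.73
eef_pos: [0.5536, 0.0866, 0.3199]
tcp_rot: [0.983, 0.069, -0.011, -0.171]
contact_force: [-0.0, -2.3, -3.6]
opening: 0.203
t 9.73 p [0.5536 0.0866 0.3199] x [0.99  0.14  0.002] z [-0.046  0.335 -0.941] grasp [0.5466 0.1386 0.174 ] q [-0.07  0.13  1.93  0.37  1.18 -0.37] F [-0.  -2.3 -3.6] T [-0.76 -0.11  0.02] op 0.203
tip [0.53251044 0.23886876 0.19713252] s 0.16243297437443818
```

View pics/s14.png

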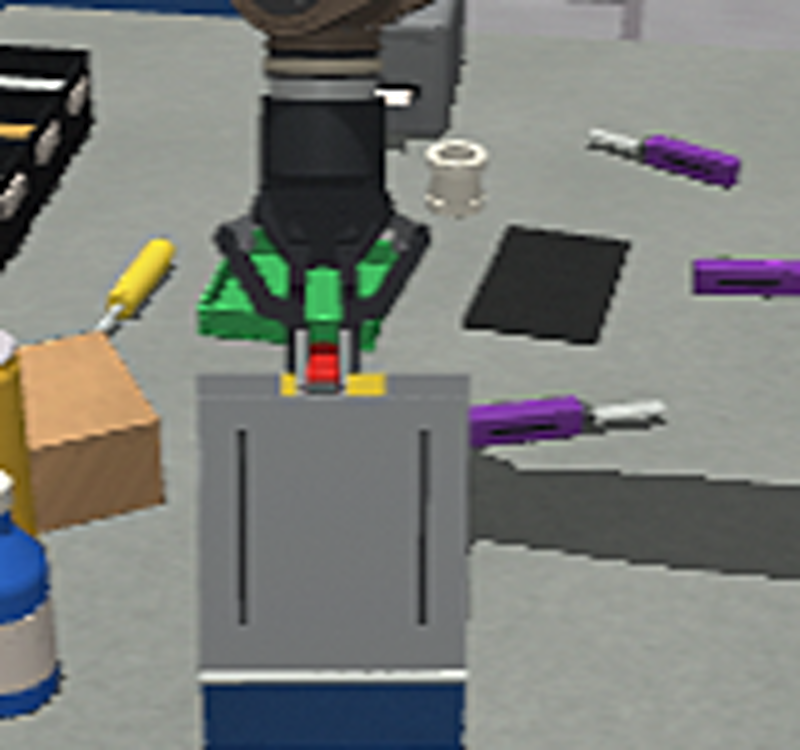

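```bash
python3 -m jog '[{"grip":1,"x":0,"y":-17.2,"z":0.2,"rx":0,"ry":0,"rz":0},{"grip":1,"x":0,"y":-17,"z":2.2,"rx":0,"ry":0,"rz":0},{"grip":1,"x":0,"y":-16.6,"z":4.2,"rx":0,"ry":0,"rz":0},{"grip":1,"x":0,"y":-16,"z":6.1,"rx":0,"ry":0,"rz":0},{"grip":1,"x":0,"y":-15.2,"z":7.9,"rx":0,"ry":0,"rz":0},{"grip":1,"x":0,"y":0,"z":0,"rx":0,"ry":0,"rz":0},{"grip":1,"x":0,"y":0,"z":0,"rx":0,"ry":0,"rz":0},{"grip":1,"x":0,"y":0,"z":0,"rx":0,"ry":0,"rz":0}]' 2>&1
python3 - <<'E'
from h import *
show(); s=cam("side","s15",(200,100,400,300),4); c=cam("wrist","w15"); t=tip(); X=case_axes()[0]; print("tip",t,"s",t@X, "ang",np.arctan2(t[2]-.059,.2155-t@X))
E
```

```text
time: 10.45
eef_pos: [0.5421, 0.1688, 0.3275]
tcp_rot: [0.982, 0.069, -0.012, -0.173]
contact_force: [0.3, 0.9, -0.6]
opening: 0.2
t 10.45 p [0.5421 0.1688 0.3275] x [0.99  0.14  0.001] z [-0.047  0.338 -0.94 ] grasp [0.5348 0.2213 0.1818] q [ 0.08  0.13  1.92  0.38  1.15 -0.23] F [ 0.3  0.9 -0.6] T [-0.18 -0.01 -0.01] op 0.2
tip [0.52122391 0.31845377 0.20320847] s 0.2428142541128381 ang 1.7579869510112127
```

View pics/s15.png

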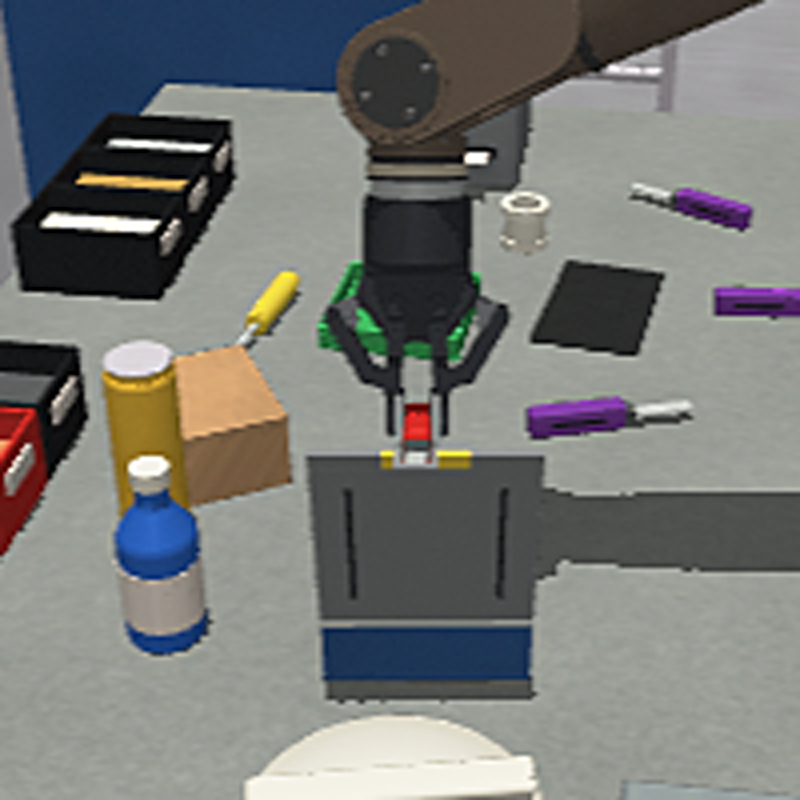

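View pics/w15.png

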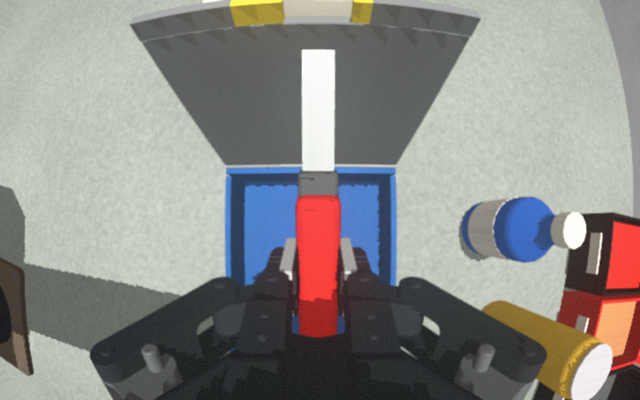

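```bash
python3 -m jog '[{"grip":1,"x":0,"y":15,"z":0,"rx":0,"ry":0,"rz":0},{"grip":1,"x":0,"y":30,"z":0,"rx":0,"ry":0,"rz":0},{"grip":1,"x":0,"y":32,"z":0,"rx":0,"ry":0,"rz":0},{"grip":1,"x":0,"y":32,"z":0,"rx":0,"ry":0,"rz":0},{"grip":1,"x":0,"y":30,"z":0,"rx":-5,"ry":0,"rz":0},{"grip":1,"x":0,"y":0,"z":0,"rx":-5,"ry":0,"rz":0},{"grip":1,"x":0,"y":0,"z":0,"rx":-5,"ry":0,"rz":0},{"grip":1,"x":0,"y":0,"z":0,"rx":-5,"ry":0,"rz":0}]' 2>&1
python3 -m jog '[{"grip":1,"x":0,"y":0,"z":0,"rx":0,"ry":0,"rz":0}]'
python3 - <<'E'
from h import *
show()
p,r,s=tcp(); print(r.inv().apply(np.array([.417,-.314,.29])-p)*1000)
E
```

```text
time: 11.22
eef_pos: [0.5605, 0.0378, 0.2795]
tcp_rot: [0.998, 0.068, 0.0, 0.002]
contact_force: [-0.4, 0.5, -0.9]
opening: 0.202
time: 11.3
eef_pos: [0.5604, 0.0388, 0.2797]
tcp_rot: [0.998, 0.07, 0.0, 0.001]
contact_force: [0.3, 0.3, -1.3]
opening: 0.206
t 11.3 p [0.5604 0.0388 0.2797] x [0.99  0.139 0.   ] z [ 0.001 -0.002 -1.   ] grasp [0.5605 0.0386 0.1247] q [-0.11  0.18  1.95 -0.    1.01 -0.25] F [ 0.3  0.3 -1.3] T [0.02 0.01 0.02] op 0.206
[-190.96230704  329.5470826    -9.74507859]
```

```bash
python3 -m jog '[{"grip":1,"x":-17.4,"y":30,"z":-1,"rx":0,"ry":0,"rz":0},{"grip":1,"x":-17.4,"y":30,"z":-1,"rx":0,"ry":0,"rz":0},{"grip":1,"x":-17.4,"y":30,"z":-1,"rx":0,"ry":0,"rz":0},{"grip":1,"x":-17.4,"y":30,"z":-1,"rx":0,"ry":0,"rz":0},{"grip":1,"x":-17.4,"y":30,"z":-1,"rx":0,"ry":0,"rz":0},{"grip":1,"x":-17.4,"y":30,"z":-1,"rx":0,"ry":0,"rz":0}]' 2>&1
python3 -m jog '[{"grip":1,"x":-17.4,"y":30,"z":-1,"rx":0,"ry":0,"rz":0},{"grip":1,"x":-17.4,"y":30,"z":-1,"rx":0,"ry":0,"rz":0},{"grip":1,"x":-17.4,"y":30,"z":-1,"rx":0,"ry":0,"rz":0},{"grip":1,"x":-17.4,"y":30,"z":-1,"rx":0,"ry":0,"rz":0},{"grip":1,"x":-17.4,"y":30,"z":-1,"rx":0,"ry":0,"rz":0},{"grip":1,"x":0,"y":0,"z":0,"rx":0,"ry":0,"rz":4.8},{"grip":1,"x":0,"y":0,"z":0,"rx":0,"ry":0,"rz":4.8},{"grip":1,"x":0,"y":0,"z":0,"rx":0,"ry":0,"rz":0}]' 2>&1
python3 - <<'E'
from h import *
show(); c=cam("wrist","w16"); s=cam("side","s16",(200,100,400,300),4)
p,r,s=tcp(); print(r.inv().apply(np.array([.4168,-.3137,.1855])-p)*1000)
E
```

```text
time: 11.8
eef_pos: [0.4812, -0.1548, 0.286]
tcp_rot: [0.998, 0.07, 0.001, -0.001]
contact_force: [0.6, -0.3, -0.5]
opening: 0.205
time: 12.47
eef_pos: [0.4163, -0.315, 0.2908]
tcp_rot: [1.0, -0.016, 0.001, -0.001]
contact_force: [-0.5, -0.4, -0.4]
opening: 0.203
t 12.47 p [ 0.4163 -0.315   0.2908] x [ 1.    -0.031  0.001] z [ 0.001  0.002 -1.   ] grasp [ 0.4165 -0.3147  0.1358] q [-0.84  0.08  2.04  0.    1.02 -0.81] F [-0.5 -0.4 -0.4] T [ 0.01  0.01 -0.01] op 0.203
[ 7.76167483e-03 -2.82044898e-01  1.05146137e+02]
```

View pics/w16.png

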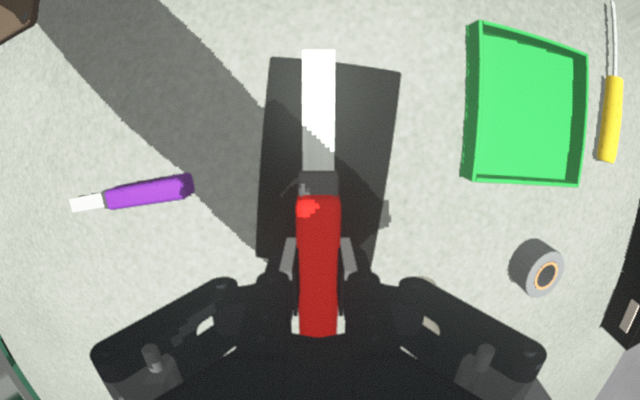

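View pics/s16.png

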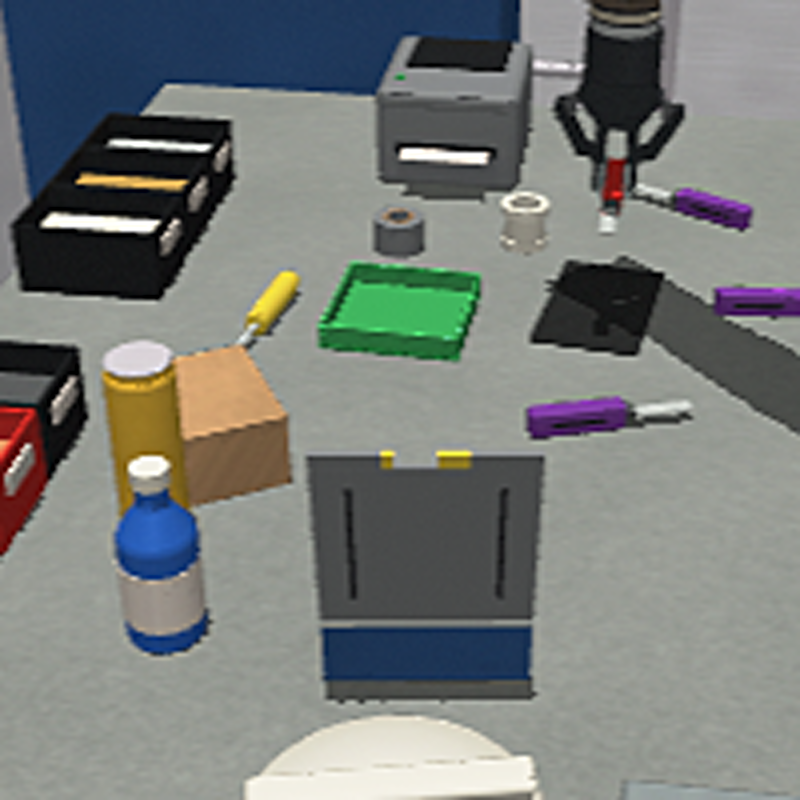

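```bash
python3 -m jog '[{"grip":1,"x":0,"y":-5,"z":30,"rx":0,"ry":0,"rz":0},{"grip":1,"x":0,"y":0,"z":35,"rx":0,"ry":0,"rz":0},{"grip":1,"x":0,"y":0,"z":25,"rx":0,"ry":0,"rz":0},{"grip":1,"x":0,"y":0,"z":10,"rx":0,"ry":0,"rz":0},{"grip":1,"x":0,"y":0,"z":3,"rx":0,"ry":0,"rz":0},{"grip":1,"x":0,"y":0,"z":1.5,"rx":0,"ry":0,"rz":0},{"grip":1,"x":0,"y":0,"z":0,"rx":0,"ry":0,"rz":0},{"grip":1,"x":0,"y":0,"z":0,"rx":0,"ry":0,"rz":0}]' 2>&1
python3 - <<'E'
from h import *
show()
E
```

```text
time: 13.23
eef_pos: [0.4177, -0.3096, 0.1878]
tcp_rot: [1.0, -0.013, 0.001, 0.001]
contact_force: [0.1, -0.0, -0.8]
opening: 0.203
t 13.23 p [ 0.4177 -0.3096  0.1878] x [ 1.    -0.027  0.002] z [ 0.002 -0.003 -1.   ] grasp [ 0.4181 -0.31    0.0328] q [-0.83  0.24  2.08  0.    0.81 -0.81] F [ 0.1 -0.  -0.8] T [ 0.02 -0.02  0.04] op 0.203
```

```bash
python3 -m jog '[{"grip":1,"x":0,"y":0,"z":1.5,"rx":0,"ry":0,"rz":0},{"grip":1,"x":0,"y":0,"z":1,"rx":0,"ry":0,"rz":0},{"grip":1,"x":0,"y":0,"z":0,"rx":0,"ry":0,"rz":0},{"grip":1,"x":0,"y":0,"z":0,"rx":0,"ry":0,"rz":0}]' 2>&1
python3 - <<'E'
from h import *
show()
E
```

```text
time: 13.57
eef_pos: [0.4177, -0.3096, 0.1855]
tcp_rot: [1.0, -0.014, 0.001, 0.001]
contact_force: [0.0, 1.3, 5.5]
opening: 0.207
t 13.57 p [ 0.4177 -0.3096  0.1855] x [ 1.    -0.027  0.002] z [ 0.002 -0.002 -1.   ] grasp [ 0.418  -0.3099  0.0305] q [-0.83  0.25  2.08  0.    0.81 -0.81] F [0.  1.3 5.5] T [ 0.19  0.24 -0.01] op 0.207
```

Contact with the mat (5.5 N). Release gently and rise.

```bash
python3 -m jog '[{"grip":0.7,"x":0,"y":0,"z":0,"rx":0,"ry":0,"rz":0},{"grip":0.6,"x":0,"y":0,"z":0,"rx":0,"ry":0,"rz":0},{"grip":0.3,"x":0,"y":0,"z":0,"rx":0,"ry":0,"rz":0},{"grip":0,"x":0,"y":0,"z":0,"rx":0,"ry":0,"rz":0},{"grip":0,"x":0,"y":0,"z":0,"rx":0,"ry":0,"rz":0},{"grip":0,"x":0,"y":0,"z":0,"rx":0,"ry":0,"rz":0},{"grip":0,"x":0,"y":0,"z":0,"rx":0,"ry":0,"rz":0},{"grip":0,"x":0,"y":0,"z":0,"rx":0,"ry":0,"rz":0}]' 30 2>&1
python3 -m jog '[{"grip":0,"x":0,"y":0,"z":-20,"rx":0,"ry":0,"rz":0},{"grip":0,"x":0,"y":0,"z":-35,"rx":0,"ry":0,"rz":0},{"grip":0,"x":0,"y":0,"z":-35,"rx":0,"ry":0,"rz":0},{"grip":0,"x":0,"y":0,"z":-35,"rx":0,"ry":0,"rz":0},{"grip":0,"x":0,"y":0,"z":0,"rx":0,"ry":0,"rz":0}]' 2>&1
python3 - <<'E'
from h import *
show(); c=cam("wrist","w17"); s=cam("top","t17",(190,130,440,260),3)
E
```

```text
time: 14.23
eef_pos: [0.417, -0.3089, 0.1835]
tcp_rot: [1.0, -0.014, -0.0, -0.0]
contact_force: [-0.1, -0.4, -0.5]
opening: 1.002
time: 14.65
eef_pos: [0.4188, -0.3107, 0.3168]
tcp_rot: [1.0, -0.013, 0.005, 0.005]
contact_force: [1.1, -0.2, 0.9]
opening: 0.998
t 14.65 p [ 0.4188 -0.3107  0.3168] x [ 1.    -0.027  0.01 ] z [ 0.01  -0.011 -1.   ] grasp [ 0.4204 -0.3124  0.1619] q [-0.83  0.04  2.03  0.    1.06 -0.81] F [ 1.1 -0.2  0.9] T [-0.01 -0.    0.04] op 0.998
```

View pics/w17.png

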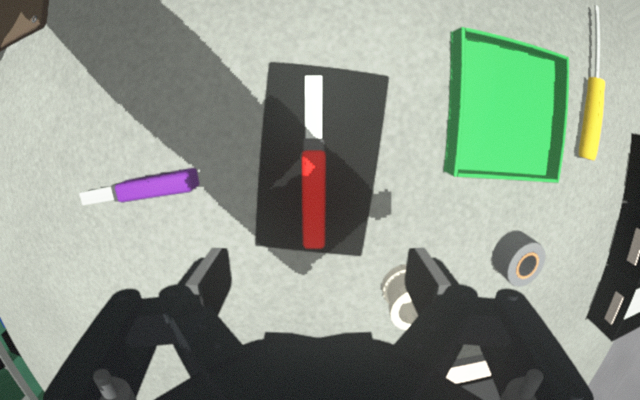

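View pics/t17.png

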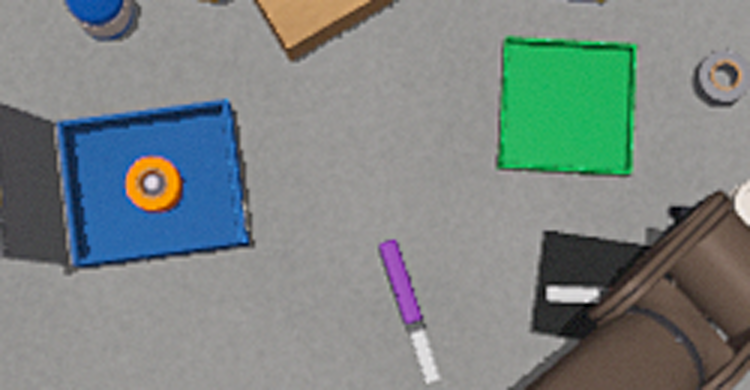

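Run:
```python
from h import *
t=read_camera("top"); m=mask(t,5,20,150,120,(210,160,280,230))
q=big(m)[0]; (u,v),rad=cv2.minEnclosingCircle(q); r=cv2.minAreaRect(q); print(u,v,rad,r); C=onz(t,u+.0,v,.044); print(C, "dia",2*rad*1.58/516)
m=mask(t,100,125,100,40,(200,150,290,230)); q=big(m)[0]; print(cv2.minAreaRect(cv2.convexHull(q)))
p,r,s=tcp(); tgt=np.array([C[0],C[1],.37]); print((tgt-p).round(4), r.inv().apply(tgt-p)*1000)
gm=mask(t,50,75,120,40,(340,130,420,200));q=big(gm)[0]; rr=cv2.minAreaRect(q);print("tray",onz(t,*rr[0],.026))
```

```text
240.87864685058594 190.92718505859375 9.08548355102539 ((240.5, 191.0), (16.0, 17.0), 90.0)
[0.53036313 0.20024077 0.044     ] dia 0.055639782986899686
((240.27293395996094, 190.79693603515625), (49.495304107666016, 59.275421142578125), 82.40535736083984)
[0.1134 0.509  0.0613] [  99.60080455 -511.8642125   -61.44439944]
tray [ 0.61849396 -0.23287282  0.026     ]
```

```bash
python3 -m jog '[{"grip":0,"x":7.1,"y":-36.6,"z":-10,"rx":0,"ry":0,"rz":0},{"grip":0,"x":7.1,"y":-36.6,"z":-10,"rx":0,"ry":0,"rz":0},{"grip":0,"x":7.1,"y":-36.6,"z":-10,"rx":0,"ry":0,"rz":0},{"grip":0,"x":7.1,"y":-36.6,"z":-10,"rx":0,"ry":0,"rz":0},{"grip":0,"x":7.1,"y":-36.6,"z":-10,"rx":0,"ry":0,"rz":0},{"grip":0,"x":7.1,"y":-36.6,"z":-10,"rx":0,"ry":0,"rz":0},{"grip":0,"x":7.1,"y":-36.6,"z":0,"rx":0,"ry":0,"rz":0},{"grip":0,"x":7.1,"y":-36.6,"z":0,"rx":0,"ry":0,"rz":0}]' 2>&1
python3 -m jog '[{"grip":0,"x":7.1,"y":-36.6,"z":0,"rx":0,"ry":0,"rz":0},{"grip":0,"x":7.1,"y":-36.6,"z":0,"rx":0,"ry":0,"rz":0},{"grip":0,"x":7.1,"y":-36.6,"z":0,"rx":0,"ry":0,"rz":0},{"grip":0,"x":7.1,"y":-36.6,"z":0,"rx":0,"ry":0,"rz":0},{"grip":0,"x":7.1,"y":-30,"z":0,"rx":0,"ry":0,"rz":-4.8},{"grip":0,"x":0,"y":0,"z":0,"rx":0,"ry":0,"rz":-4.8},{"grip":0,"x":0,"y":0,"z":0,"rx":0,"ry":0,"rz":0},{"grip":0,"x":0,"y":0,"z":0,"rx":0,"ry":0,"rz":0}]' 2>&1
python3 - <<'E'
from h import *
show(); c=cam("wrist","w18"); np.savez("w18.npz",**c)
m=mask(c,5,20,150,120); q=big(m)[0]; (u,v),rad=cv2.minEnclosingCircle(q); print(u,v,rad); C=onz(c,u,v,.044,True); print(C)
p,r,s=tcp(); print(r.inv().apply(np.array([C[0],C[1],p[2]])-p)*1000)
E
```

```text
time: 15.47
eef_pos: [0.4815, -0.0159, 0.3672]
tcp_rot: [1.0, -0.014, -0.001, -0.0]
contact_force: [-0.1, 0.0, 1.0]
opening: 0.996
time: 16.13
eef_pos: [0.5216, 0.1578, 0.3663]
tcp_rot: [0.998, 0.069, -0.002, 0.0]
contact_force: [-0.2, -0.5, 0.1]
opening: 1.0
t 16.13 p [0.5216 0.1578 0.3663] x [ 0.99   0.138 -0.004] z [-0.004 -0.001 -1.   ] grasp [0.521  0.1577 0.2113] q [ 0.11  0.04  1.93 -0.    1.18 -0.03] F [-0.2 -0.5  0.1] T [-0.01  0.06  0.04] op 1.0
335.70245361328125 143.6042938232422 28.263751983642578
[0.53183946 0.20090558 0.044     ]
[ 16.04357384 -41.8606739   -0.06011641]
```

View pics/w18.png

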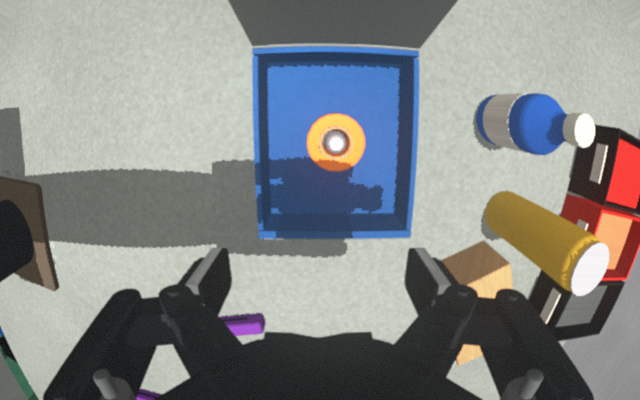

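```bash
python3 -m jog '[{"grip":0.12,"x":7.8,"y":-21,"z":0,"rx":0,"ry":0,"rz":0},{"grip":0.12,"x":7.8,"y":-21,"z":0,"rx":0,"ry":0,"rz":0},{"grip":0.12,"x":0,"y":0,"z":30,"rx":0,"ry":0,"rz":0},{"grip":0.12,"x":0,"y":0,"z":30,"rx":0,"ry":0,"rz":0},{"grip":0.12,"x":0,"y":0,"z":30,"rx":0,"ry":0,"rz":0},{"grip":0.12,"x":0,"y":0,"z":0,"rx":0,"ry":0,"rz":0},{"grip":0.12,"x":0,"y":0,"z":0,"rx":0,"ry":0,"rz":0}]' 2>&1
python3 - <<'E'
from h import *
show(); c=cam("wrist","w19"); np.savez("w19.npz",**c)
m=mask(c,5,20,150,120,(200,100,450,400)); q=big(m)[0]; (u,v),rad=cv2.minEnclosingCircle(q); print(u,v,rad); C=onz(c,u,v,.044,True); print(C)
p,r,s=tcp(); print(r.inv().apply(np.array([C[0],C[1],p[2]])-p)*1000)
E
```

```text
time: 16.77
eef_pos: [0.5309, 0.2003, 0.2765]
tcp_rot: [0.998, 0.069, -0.003, 0.0]
contact_force: [0.0, 0.7, 1.1]
opening: 0.879
t 16.77 p [0.5309 0.2003 0.2765] x [ 0.991  0.137 -0.006] z [-0.005 -0.001 -1.   ] grasp [0.53   0.2001 0.1215] q [ 0.18  0.19  1.94 -0.    1.01  0.04] F [0.  0.7 1.1] T [ 0.02 -0.01 -0.02] op 0.879
320.3629150390625 208.11575317382812 41.37651443481445
[0.53107669 0.20665895 0.044     ]
[ 4.65315276e-02 -6.15478692e+00 -3.38742004e-04]
```

View pics/w19.png

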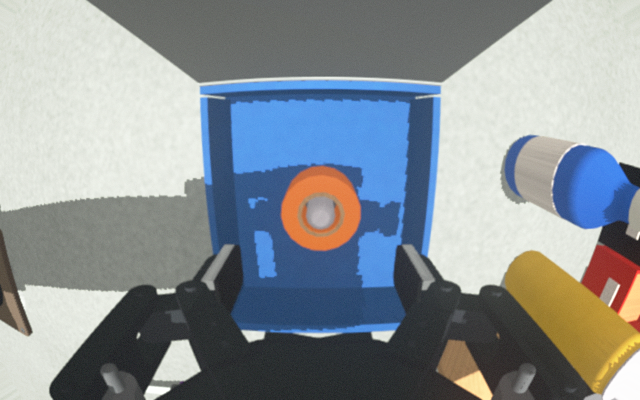

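```bash
python3 -m jog '[{"grip":0.12,"x":1,"y":-2,"z":30,"rx":0,"ry":0,"rz":0},{"grip":0.12,"x":0,"y":0,"z":30,"rx":0,"ry":0,"rz":0},{"grip":0.12,"x":0,"y":0,"z":20,"rx":0,"ry":0,"rz":0},{"grip":0.12,"x":0,"y":0,"z":7,"rx":0,"ry":0,"rz":0},{"grip":0.12,"x":0,"y":0,"z":0,"rx":0,"ry":0,"rz":0},{"grip":0.12,"x":0,"y":0,"z":0,"rx":0,"ry":0,"rz":0}]' 2>&1
python3 - <<'E'
from h import *
show(); c=cam("wrist","w20"); np.savez("w20.npz",**c)
E
```

```text
time: 17.32
eef_pos: [0.5335, 0.2035, 0.1938]
tcp_rot: [0.998, 0.07, 0.002, -0.0]
contact_force: [0.5, -0.4, 1.5]
opening: 0.885
t 17.32 p [0.5335 0.2035 0.1938] x [0.99  0.139 0.003] z [ 0.003  0.001 -1.   ] grasp [0.5341 0.2036 0.0388] q [ 0.19  0.33  1.96 -0.    0.85  0.05] F [ 0.5 -0.4  1.5] T [ 0.03 -0.03  0.  ] op 0.885
```

View pics/w20.png

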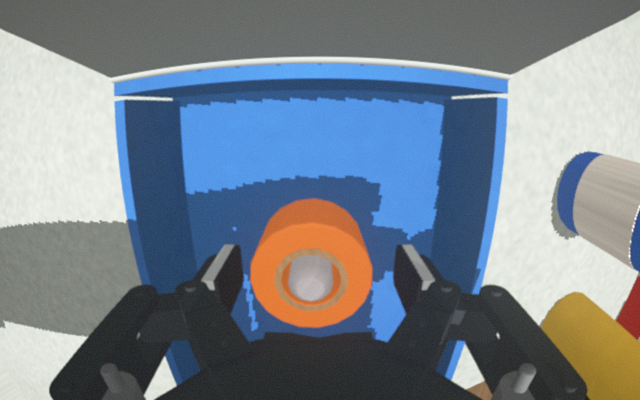

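Run:
```python
from h import *
c=dict(np.load("w20.npz")); p,r,s=tcp()
for u,v,z in ((311,280,.044),(311,276,.050)):
    C=onz(c,u,v,z,True); print(C, r.inv().apply(C-p)*1000)
print(proj(c,p+r.apply([0,0,.150]),True),proj(c,p+r.apply([.03,0,.1498]),True))
```

```text
[0.53169013 0.20262844 0.044     ] [ -2.84473825   0.70204192 150.249372  ]
[0.53106007 0.20815957 0.05      ] [ -2.66979912  -4.86417648 144.25128987]
(np.float64(317.4390657336455), np.float64(278.94949096755533)) (np.float64(384.69194010509216), np.float64(277.96258077455934))
```

```bash
python3 -m jog '[{"grip":0.12,"x":-2.8,"y":0,"z":4,"rx":0,"ry":0,"rz":0},{"grip":0.12,"x":0,"y":0,"z":0,"rx":0,"ry":0,"rz":0},{"grip":0.3,"x":0,"y":0,"z":0,"rx":0,"ry":0,"rz":0},{"grip":0.5,"x":0,"y":0,"z":0,"rx":0,"ry":0,"rz":0},{"grip":0.6,"x":0,"y":0,"z":0,"rx":0,"ry":0,"rz":0},{"grip":0.6,"x":0,"y":0,"z":0,"rx":0,"ry":0,"rz":0},{"grip":0.6,"x":0,"y":0,"z":0,"rx":0,"ry":0,"rz":0},{"grip":0.6,"x":0,"y":0,"z":0,"rx":0,"ry":0,"rz":0}]' 50 2>&1
python3 - <<'E'
from h import *
show(); c=cam("wrist","w21")
E
```

```text
time: 18.03
eef_pos: [0.5302, 0.2033, 0.1887]
tcp_rot: [0.998, 0.07, 0.001, -0.0]
contact_force: [-0.4, -0.9, 6.3]
opening: 0.632
t 18.03 p [0.5302 0.2033 0.1887] x [0.99  0.14  0.002] z [ 0.002  0.    -1.   ] grasp [0.5304 0.2033 0.0337] q [0.19 0.33 1.97 0.   0.84 0.05] F [-0.4 -0.9  6.3] T [-0.1   0.12 -0.09] op 0.632
```

View pics/w21.png

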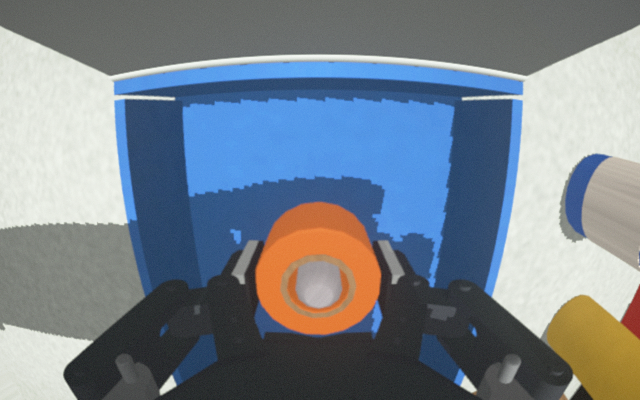

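```bash
python3 -m jog '[{"grip":0.7,"x":0,"y":0,"z":0,"rx":0,"ry":0,"rz":0},{"grip":0.7,"x":0,"y":0,"z":-10,"rx":0,"ry":0,"rz":0},{"grip":0.7,"x":0,"y":0,"z":-15,"rx":0,"ry":0,"rz":0},{"grip":0.7,"x":0,"y":0,"z":-20,"rx":0,"ry":0,"rz":0},{"grip":0.7,"x":0,"y":0,"z":-20,"rx":0,"ry":0,"rz":0},{"grip":0.7,"x":0,"y":0,"z":-25,"rx":0,"ry":0,"rz":0},{"grip":0.7,"x":0,"y":0,"z":-20,"rx":0,"ry":0,"rz":0},{"grip":0.7,"x":0,"y":0,"z":0,"rx":0,"ry":0,"rz":0}]' 60 2>&1
python3 - <<'E'
from h import *
show(); c=cam("wrist","w22"); cam("side","s22",(220,130,380,290),5)
p,r,s=tcp(); print(r.inv().apply(np.array([.6185,-.233,p[2]])-p)*1000)
E
```

```text
time: 18.75
eef_pos: [0.5307, 0.2034, 0.3023]
tcp_rot: [0.998, 0.07, 0.004, -0.0]
contact_force: [0.4, -0.3, -1.0]
opening: 0.627
t 18.75 p [0.5307 0.2034 0.3023] x [0.99  0.14  0.008] z [ 0.008  0.002 -1.   ] grasp [0.532  0.2037 0.1473] q [ 0.19  0.16  1.93 -0.    1.05  0.05] F [ 0.4 -0.3 -1. ] T [ 0.03 -0.06  0.01] op 0.627
[2.73093881e+01 4.44244750e+02 7.27083672e-05]
```

View pics/w22.png

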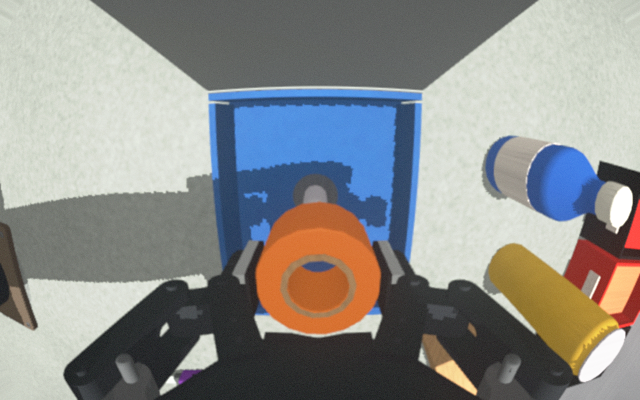

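View pics/s22.png

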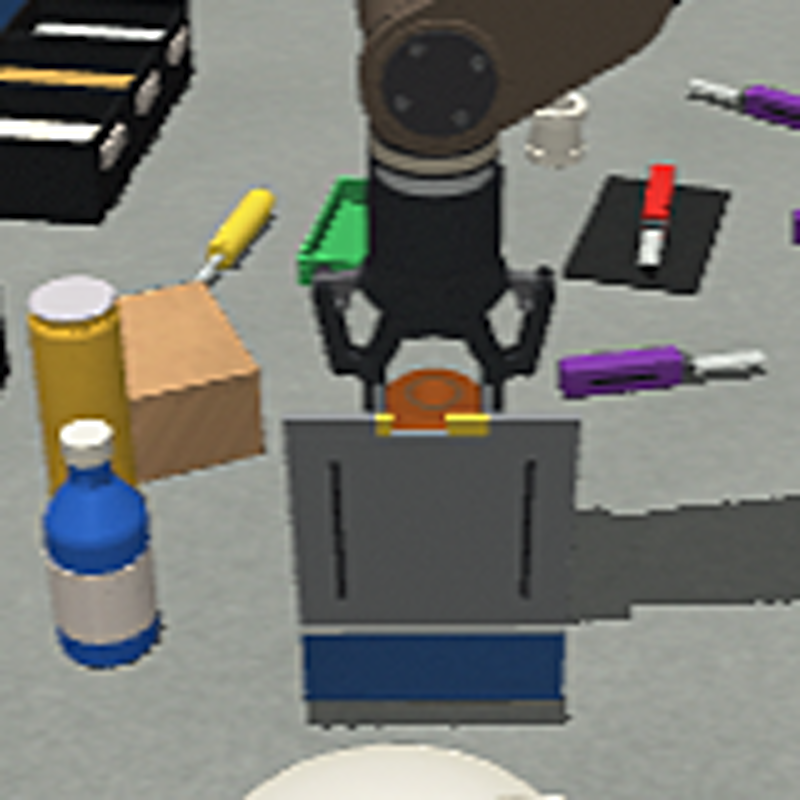

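```bash
python3 -m jog '[{"grip":0.7,"x":1,"y":16,"z":0,"rx":0,"ry":0,"rz":0},{"grip":0.7,"x":2,"y":32,"z":0,"rx":0,"ry":0,"rz":0},{"grip":0.7,"x":2,"y":32,"z":0,"rx":0,"ry":0,"rz":0},{"grip":0.7,"x":2,"y":32,"z":0,"rx":0,"ry":0,"rz":0},{"grip":0.7,"x":2,"y":32,"z":0,"rx":0,"ry":0,"rz":0},{"grip":0.7,"x":2,"y":32,"z":0,"rx":0,"ry":0,"rz":0},{"grip":0.7,"x":2,"y":32,"z":0,"rx":0,"ry":0,"rz":0},{"grip":0.7,"x":2,"y":32,"z":0,"rx":0,"ry":0,"rz":0}]' 2>&1
python3 -m jog '[{"grip":0.7,"x":2,"y":32,"z":0,"rx":0,"ry":0,"rz":0},{"grip":0.7,"x":2,"y":32,"z":0,"rx":0,"ry":0,"rz":0},{"grip":0.7,"x":2,"y":32,"z":0,"rx":0,"ry":0,"rz":0},{"grip":0.7,"x":2,"y":32,"z":0,"rx":0,"ry":0,"rz":0},{"grip":0.7,"x":2,"y":32,"z":0,"rx":0,"ry":0,"rz":0},{"grip":0.7,"x":2,"y":32,"z":0,"rx":0,"ry":0,"rz":0},{"grip":0.7,"x":1,"y":15,"z":0,"rx":0,"ry":0,"rz":0},{"grip":0.7,"x":0,"y":0,"z":0,"rx":0,"ry":0,"rz":0}]' 2>&1
python3 - <<'E'
from h import *
show(); cam("side","s23",(220,100,380,220),5)
p,r,s=tcp(); print(r.inv().apply(np.array([.6185,-.233,p[2]])-p)*1000)
E
```

```text
time: 19.52
eef_pos: [0.577, -0.0338, 0.2944]
tcp_rot: [0.998, 0.07, -0.003, -0.001]
contact_force: [0.2, 0.2, -1.3]
opening: 0.628
time: 20.18
eef_pos: [0.6193, -0.2386, 0.2948]
tcp_rot: [0.998, 0.068, -0.001, -0.001]
contact_force: [-0.2, 1.0, -2.1]
opening: 0.624
t 20.18 p [ 0.6193 -0.2386  0.2948] x [ 0.991  0.136 -0.003] z [-0.003  0.001 -1.   ] grasp [ 0.6188 -0.2385  0.1398] q [-0.52  0.37  1.69 -0.    1.09 -0.66] F [-0.2  1.  -2.1] T [0.03 0.03 0.01] op 0.624
[-0.17860456 -3.76842952  0.01208767]
```

View pics/s23.png

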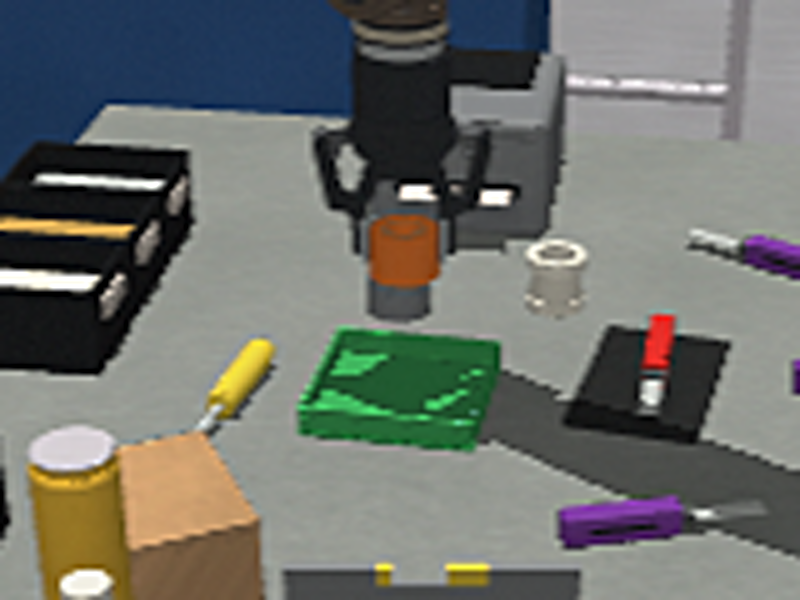

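```bash
python3 -m jog '[{"grip":0.7,"x":0,"y":-4,"z":20,"rx":0,"ry":0,"rz":0},{"grip":0.7,"x":0,"y":0,"z":30,"rx":0,"ry":0,"rz":0},{"grip":0.7,"x":0,"y":0,"z":25,"rx":0,"ry":0,"rz":0},{"grip":0.7,"x":0,"y":0,"z":15,"rx":0,"ry":0,"rz":0},{"grip":0.7,"x":0,"y":0,"z":8,"rx":0,"ry":0,"rz":0},{"grip":0.7,"x":0,"y":0,"z":4,"rx":0,"ry":0,"rz":0},{"grip":0.7,"x":0,"y":0,"z":0,"rx":0,"ry":0,"rz":0},{"grip":0.7,"x":0,"y":0,"z":0,"rx":0,"ry":0,"rz":0}]' 2>&1
python3 -m jog '[{"grip":0.7,"x":0,"y":0,"z":0,"rx":0,"ry":0,"rz":0},{"grip":0.7,"x":0,"y":0,"z":0,"rx":0,"ry":0,"rz":0}]' 2>&1
python3 - <<'E'
from h import *
show(); cam("side","s24",(280,150,330,200),12)
E
```

```text
time: 20.9
eef_pos: [0.6199, -0.2316, 0.1969]
tcp_rot: [0.998, 0.07, 0.001, 0.001]
contact_force: [0.3, -1.1, -2.2]
opening: 0.628
time: 21.07
eef_pos: [0.6199, -0.2319, 0.1974]
tcp_rot: [0.998, 0.07, 0.001, 0.001]
contact_force: [0.0, -1.1, -2.2]
opening: 0.627
t 21.07 p [ 0.6199 -0.2319  0.1974] x [0.99  0.14  0.002] z [ 0.003 -0.001 -1.   ] grasp [ 0.6203 -0.2322  0.0424] q [-0.51  0.49  1.72  0.    0.93 -0.65] F [ 0.  -1.1 -2.2] T [-0.    0.    0.03] op 0.627
```

View pics/s24.png

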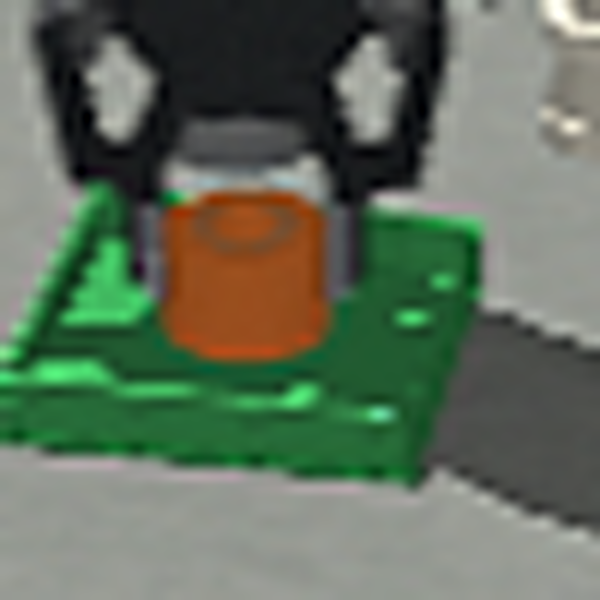

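```bash
python3 -m jog '[{"grip":0.7,"x":0,"y":0,"z":4,"rx":0,"ry":0,"rz":0},{"grip":0.7,"x":0,"y":0,"z":3,"rx":0,"ry":0,"rz":0},{"grip":0.7,"x":0,"y":0,"z":1.5,"rx":0,"ry":0,"rz":0},{"grip":0.7,"x":0,"y":0,"z":0,"rx":0,"ry":0,"rz":0},{"grip":0.7,"x":0,"y":0,"z":0,"rx":0,"ry":0,"rz":0}]' 2>&1
python3 -m jog '[{"grip":0.7,"x":0,"y":0,"z":1,"rx":0,"ry":0,"rz":0},{"grip":0.7,"x":0,"y":0,"z":0,"rx":0,"ry":0,"rz":0},{"grip":0.7,"x":0,"y":0,"z":0,"rx":0,"ry":0,"rz":0}]' 2>&1
```

```text
time: 21.53
eef_pos: [0.6192, -0.2316, 0.1869]
tcp_rot: [0.998, 0.07, -0.0, -0.0]
contact_force: [0.2, -0.4, -1.6]
opening: 0.627
time: 21.78
eef_pos: [0.6193, -0.2317, 0.1868]
tcp_rot: [0.998, 0.07, -0.0, -0.0]
contact_force: [-3.0, 1.0, 5.2]
opening: 0.63
```

Contact with the tray floor at the expected height. Release and retreat.

```bash
python3 -m jog '[{"grip":0.36,"x":0,"y":0,"z":0,"rx":0,"ry":0,"rz":0},{"grip":0.3,"x":0,"y":0,"z":0,"rx":0,"ry":0,"rz":0},{"grip":0.2,"x":0,"y":0,"z":0,"rx":0,"ry":0,"rz":0},{"grip":0.1,"x":0,"y":0,"z":0,"rx":0,"ry":0,"rz":0},{"grip":0.05,"x":0,"y":0,"z":0,"rx":0,"ry":0,"rz":0},{"grip":0.05,"x":0,"y":0,"z":0,"rx":0,"ry":0,"rz":0}]' 30 2>&1
python3 -m jog '[{"grip":0.05,"x":0,"y":0,"z":-15,"rx":0,"ry":0,"rz":0},{"grip":0.05,"x":0,"y":0,"z":-30,"rx":0,"ry":0,"rz":0},{"grip":0.05,"x":0,"y":0,"z":-35,"rx":0,"ry":0,"rz":0},{"grip":0.05,"x":0,"y":0,"z":-35,"rx":0,"ry":0,"rz":0},{"grip":0.05,"x":0,"y":0,"z":-35,"rx":0,"ry":0,"rz":0},{"grip":0.05,"x":0,"y":35,"z":0,"rx":0,"ry":0,"rz":0},{"grip":0.05,"x":0,"y":35,"z":0,"rx":0,"ry":0,"rz":0},{"grip":0.05,"x":0,"y":0,"z":0,"rx":0,"ry":0,"rz":0}]' 2>&1
python3 - <<'E'
from h import *
show(); cam("side","s25",(200,100,400,300),4); t=cam("top","t25"); c=cam("wrist","w25")
m=mask(t,5,20,150,100,(350,130,410,200)); q=big(m)
if q: (u,v),r=cv2.minEnclosingCircle(q[0]); print(u,v,r,onz(t,u,v,.042))
m=mask(c,5,20,150,100); q=big(m)[0]; (u,v),r=cv2.minEnclosingCircle(q); print("wrist",u,v,onz(c,u,v,.035,True))
E
```

```text
time: 22.28
eef_pos: [0.6193, -0.2316, 0.1859]
tcp_rot: [0.998, 0.07, 0.0, 0.0]
contact_force: [-0.7, -0.3, -0.5]
opening: 0.945
time: 22.95
eef_pos: [0.6291, -0.3057, 0.3395]
tcp_rot: [0.998, 0.068, 0.002, 0.003]
contact_force: [0.1, 0.8, -0.7]
opening: 0.948
t 22.95 p [ 0.6291 -0.3057  0.3395] x [0.991 0.136 0.004] z [ 0.005 -0.006 -1.   ] grasp [ 0.6298 -0.3066  0.1845] q [-0.6   0.39  1.57 -0.    1.18 -0.73] F [ 0.1  0.8 -0.7] T [ 0.06 -0.   -0.03] op 0.948
378.9827575683594 164.14654541015625 9.342494010925293 [ 0.6179724  -0.23055962  0.042     ]
wrist 317.296142578125 115.72747039794922 [ 0.61989954 -0.23501226  0.035     ]
```

View pics/s25.png

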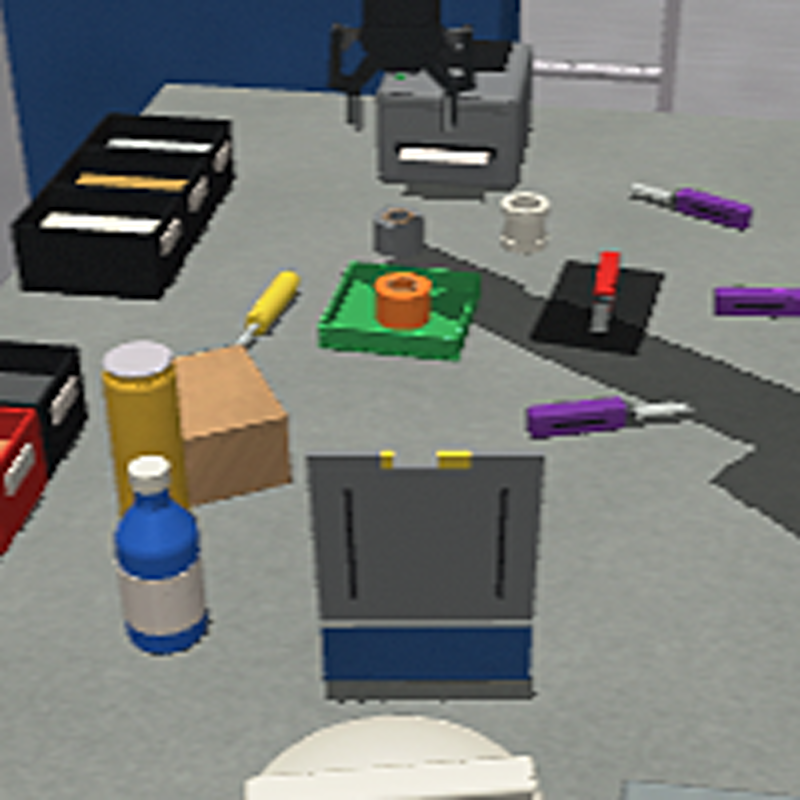

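View pics/t25.png

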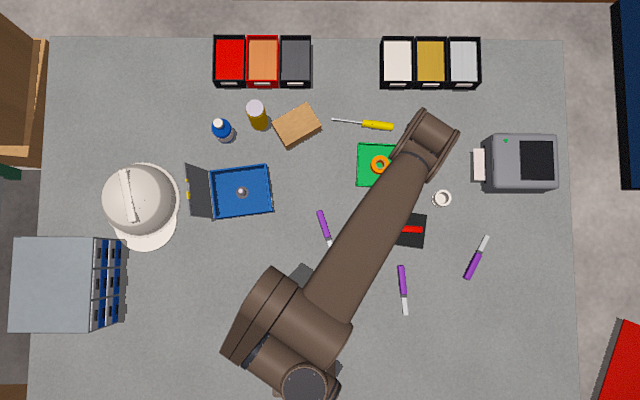

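View pics/w25.png

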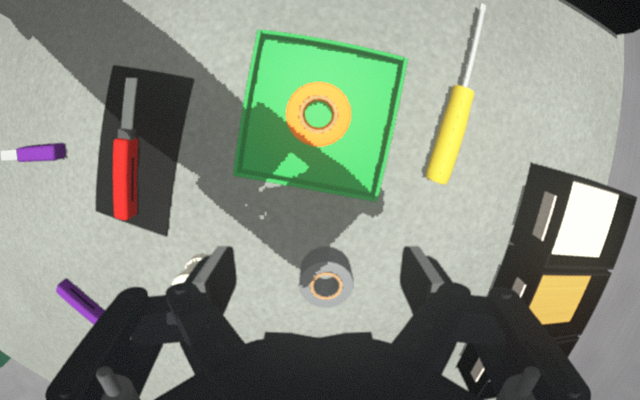

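Run:
```python
from h import *
from plant import sign_off
t=read_camera("top"); m=mask(t,18,36,90,60,(180,165,200,215)); v,u=np.nonzero(m); P=onz(t,u.mean(),v.mean(),.226); s=P@case_axes()[0]; print(u.mean(),v.mean(),P,"beyond hinge",s-.2155,"angle",np.pi/2+np.arcsin((s-.2155)/.17))
if s-.2155>.015: print(sign_off())
```

```text
187.3235294117647 190.3235294117647 [0.50807247 0.32533853 0.226     ] beyond hinge 0.03596233383600925 angle 1.7839498897275168
the job is handed in; nothing more can be done
None
```

The task is finished and handed in at about 23 s of the 72 s limit; `sign_off()` reports no verdict. I picked up the red-handled blade and slid its tip through the notch under the lid. I levered the lid up and pushed it open with the blade alone, then laid the blade back on its mat. Last, I lifted the orange roll off the post and set it down in the tray.

What the last checks showed:
- **Lid:** it stands at about 1.76 rad from the arm's pose when the blade left it, and about 1.78 rad from the top camera. The limit is 1.58 rad.
- **Roll:** it lies flat in the tray, within about 4 mm of the centre. The top and wrist cameras disagree by about 4 mm on its position, well inside the 45 mm allowed. It touched the tray floor at the expected height with about 5 N.
- **Blade:** it lies flat on the mat with its handle's centre on it. It touched down at the same height it was picked up from.
- **Bystanders and gripper:** by eye, nothing else on the bench looks moved; I did not measure it. The gripper was open and clear of everything at hand-in.

No check failed.

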